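# Brush out the square cup of the desk caddy, then hold it to the front

## Task

Take the long brush from its stand and brush out the empty square cup on the rotating desk caddy with at least two strokes: push the brush down to the cup's floor and pull it up by more than half the cup's depth, then down and up again. Stand the brush back in its stand and let go of it, leaving everything else on the table where it is. Only then turn the caddy until the square cup is in line with the pointer on the base, and finish while still gripping the turntable so that it is held still there for refilling, without letting go at the end.

Things in the scene. Friction and masses are not known exactly. Their poses are not given: they have to be found in the camera images.
- caddy: Fixed round dark metal base of the desk caddy, 244 mm across and 12 mm thick; origin on the turning axis at table height, z up. A low dark pointer (22 mm high, 16 mm wide) sticks out from the rim along the base's own +x axis, from 117 mm to about 168 mm from the axis: this is the front, on the side away from the robot.
- turntable: Plywood disc on the caddy, 230 mm across, top 25 mm above the table; turns either way without stops about the vertical axis, light friction (0.05 N m), stays where left. Origin on the axis. Its +x axis points to the square cup; three round cups (66 mm across, holding stationery) at 90, 180, 270 degrees. Cup centres 68 mm from the axis, rims 97 mm above the table.
- post (a point): Centre of the top of one of four alike upright wooden posts for turning the turntable: 14 mm diameter, tops 147 mm above the table, 98 mm from the axis at 45 (this one), 135, 225 and 315 degrees (anticlockwise seen from above) from the turntable's +x axis, between the cups. A gripped post can swivel between the fingers while it is led round.
- square_cup (a point): Centre of the inner floor of the square cup (the only square one, and empty): 60 mm square inside, 68 mm outside, walls 4 mm, floor about 30 mm above the table, rim 67 mm above this point. Its sides run along the turntable's x and y axes. It turns with the turntable.
- front_spot (a point): Fixed spot over the base, 68 mm from the axis on the pointer's line and at the height of the square cup's floor: the square cup faces the front when its centre is here.
- stand: Fixed steel tube stand for the brush, 64 mm across at the foot, 46 mm across above, 75 mm tall, with an upright round well 38 mm wide whose floor is 10 mm above the table. Origin under its centre at table height.
- brush: Rigid brush, 190 mm long, about 60 g: bristle head 27 mm across over the lowest 58 mm (flat end), ferrule 16 mm to 72 mm, then a wooden handle 14 mm in diameter. Origin at the centre of the bristle end, +z along the handle. It starts upright on the floor of the stand's well. Gripped 160 mm up, the fingers clear the posts when the end is at the cup's floor.
- tape_roll: Bystander: brown cardboard ring 52 mm across, 20 mm high, lying flat. Origin under its centre.
- loupe: Bystander: small black magnifier eyepiece, 42 mm across, 30 mm high. Origin under its centre.
- card_box: Bystander: plain cardboard box 115 x 115 x 120 mm. Origin under its centre.
- water: Bystander: clear water bottle 64 mm across, 200 mm high. Origin under its centre.
- mug: Bystander: white mug 80 mm across, 90 mm high. Origin under its centre.
- notebook: Bystander: closed grey notebook 150 x 210 x 14 mm. Origin under its centre.
- sanding_block: Bystander: cork block 70 x 40 x 28 mm. Origin under its centre.

How it is judged:
By the outcome, as a careful person would: the job done as asked, in the order asked, and still so for the second after the job is handed in, while the arm keeps its last pose, push and grip.
It also fails if it takes over 66 s, if anything falls off the work surface, if the arm or the gripper's body presses on something with over 40 N, if the wrist force passes 120 N, or if a joint passes its speed limit or range.

## Robot

A 6-joint arm with a two-finger parallel gripper is mounted at the origin on the work surface. World frame = base frame: x ahead of the robot, y to its left, z up, the work surface at z = 0. Lengths are in mm, angles in rad, forces in N, time in s.
With the tool pointing down it reaches from about 325 to 850 mm from the base axis. Payload 15.5 kg.
Tool frame: the origin (TCP) lies on the centre line of the jaws, within the pads' length; the fingertips stand 22 mm ahead of it and the grasp point (between the pads) lies 3 mm ahead of it; z points along the fingers, y is the direction in which the jaws open and shut (so a half turn about z gives the same grasp; the last joint's range is limited). The gripper opens to 91 mm and grips with 3 to 60 N. Pads are 32 mm wide; open, the fingers measure 118 mm over their backs; the gripper's body (76 mm by 178 mm) begins 60 mm behind the grasp point.
Start: joints at [-1.427, 0.494, 1.345, -0, 1.302, -0.096], TCP at [147.837, -607.265, 202.815] pointing down, gripper open.
Joint ranges: [-2.91, 2.91], [-0.82, 2.16], [0.22, 2.67], [-1.22, 4.37], [0.12, 2.79], [-3.08, 3.08]. Speed limits (rad/s): [1.89, 1.89, 2.57, 3.01, 3.01, 3.01].

## Interface

Orientations are given as a rotation vector (axis times angle).
In Python, from rig import telemetry, capture, order, recognise, masks_of, tip_of gives the robot as it stands.
- The arm moves only by the tool move_arm, never from a script. Its argument "targets" is one flat list of numbers, 4 for each row, row after row: the shift along the world's x, y, z in m, then the turn about the world's z in rad. In form: [dx, dy, dz, yaw, dx, dy, dz, yaw, ...]. A call has 1 to 5 rows; each row is the pose to reach, as a shift and turn from the pose measured when the call began; what a row does not reach only later rows make up. A row lasts 1/10 s, in which the tool goes at most 50 mm and 8.59 degrees, less where a joint would pass 70% of its speed; a pose out of reach is approached as far as the arm can. A call with a gripper value outside its range is refused whole. "hand" is the finger opening in m, from 0 to 0.0912, set as the call begins (left out, the last holds). The fingers move at their own pace and stop on an object; "newtons" is the grip in N (left out, the last holds). Time passes only in rows, so rows that repeat a pose let the fingers close. It gives the time, the measured TCP pose, the force and the opening at its end, in the units of the state.
- telemetry.observe(): the state, without advancing time (a new reading comes with each control period).
- capture(name): name is "scene" or "top" or "wrist"; returns a dict with "img" (400x640x3 uint8, blue, green, red), "range_z" (400x640 float32, mm along the optical axis (not along the pixel's ray), 0 where there is no reading), "fx", "fy", "cx", "cy" (pixels), "origin" and "attitude" of the camera in the world. Camera axes: x right, y up, looking along -z (the intrinsics and any distortion apply to the point x, -y, -z); pixel columns grow to the right and rows downward; lengths in mm; the calibration is good to about 2 mm. The wrist camera is an equidistant fisheye: a pixel r from the principal point sees the ray r / f radians off the axis. A picture is of the moment at which its call begins.
- order.finish_job(): hands the job in, once; it reports no verdict.
Trained networks look in the newest picture that a camera, given by its name, has taken for a name from the list of things; names that differ only in an ending like _2 or _b are one class to them, and where a whole thing is asked for, a point or a joint stands for the part that bears it (a point fixed in the world has none). Each returns a list of dicts, best first, with "conf" (0 to 1); they miss things now and then, are a little off and sometimes report something else, mostly with a low value. They report only what shows in the picture. A call takes as long as a camera call.
- recognise(camera, label): "bbox" ([left, top, right, bottom] in pixels, round what is visible of it).
- masks_of(camera, label): "pixels" (400x640 bool, what is visible of it) and "bbox" ([left, top, right, bottom] in pixels, round what is visible of it).
- tip_of(camera, label): "uv" ([column, row] in pixels: a listed point, or the origin of a listed thing).
The state is a dict: "time": time; "q": joint angles; "qd": joint speeds; "joint_torque": joint torques, N m; "position": TCP position; "tcp_rot": TCP orientation; "wrist_force": force on the tool from outside, world axes, zero at the start; "torque": the same for the moment, N m; "width": finger opening in mm.
Only numpy, scipy, OpenCV 4.12 (cv2) and the standard library are available. Lean on these libraries where they do the work, as an engineer would, in place of code of your own. Each camera call takes 0.05 s, during which the arm holds its last target.

## Working session

There is one attempt and no reset: what is moved stays moved. The work goes in short steps, Python scripts to look and compute and a tool call to move; the robot and the scene stay as the last step left them, time stands still between calls to the robot, and variables do not carry over. Pictures are saved under pics/ and viewed, and the job is handed in when it is done.

Besides the shell and the picture viewer there is one more tool, called after "Request:" as a command line: name --argument value ..., lists and objects as JSON in quotes. move_arm: Moves the arm, as the interface text tells. Its arguments: {"type":"object","properties":{"targets":{"type":"array","items":{"type":"number"}},"hand":{"type":"number"},"newtons":{"type":"number"}},"required":["targets"]}

```bash
mkdir -p pics; ls
cat > h.py <<'E'
import numpy as np, cv2
from rig import telemetry, capture, order, recognise, masks_of, tip_of
from scipy.spatial.transform import Rotation as R
def att(c):
    a=np.array(c["attitude"],float)
    return a if a.shape==(3,3) else (R.from_rotvec(a).as_matrix() if a.size==3 else R.from_quat(a).as_matrix())
def ray(c,u,v,name):
    x=(u-c["cx"])/c["fx"]; y=(v-c["cy"])/c["fy"]
    if name=="wrist":
        r=np.hypot(x,y); s=np.where(r>1e-9,np.tan(r)/np.maximum(r,1e-9),1); x=x*s;y=y*s
    return np.stack([x,-y,-np.ones_like(x)],-1)
def cloud(c,name):
    v,u=np.mgrid[0:400,0:640].astype(float)
    d=ray(c,u,v,name)*c["range_z"][...,None]
    return d@att(c).T+np.array(c["origin"])
def atz(c,u,v,z,name):
    d=att(c)@ray(c,np.float64(u),np.float64(v),name); o=np.array(c["origin"])
    return o+d*(z-o[2])/d[2]
E
python3 - <<'E'
from h import *
print(telemetry.observe())
for n in ["scene","top"]:
    c=capture(n); cv2.imwrite(f"pics/{n}0.png",c["img"])
    print(n,{k:v for k,v in c.items() if k not in("img","range_z")})
    P=cloud(c,n); np.save(f"{n}.npy",P)
    for l in "caddy turntable square_cup stand brush tape_roll loupe card_box water mug notebook sanding_block".split():
        m=masks_of(n,l)
        for e in m[:1]:
            p=P[e["pixels"]&(c["range_z"]>0)]
            print(l,round(e["conf"],2),e["bbox"],np.median(p,0).round() if len(p) else None, p.min(0).round() if len(p) else None,p.max(0).round() if len(p) else None)
    for l,z in [("caddy",0),("turntable",25),("square_cup",30),("post",147),("stand",0),("brush",10)]:
        for e in tip_of(n,l)[:4]: print("tip",l,round(e["conf"],2),np.round(e["uv"]),atz(c,*e["uv"],z,n).round(1))
E
```

```text
pics
{'time': 0.0, 'q': array([-1.42751135e+00,  4.94201361e-01,  1.34611707e+00, -4.38291190e-05,
        1.30250585e+00, -9.54985422e-02]), 'qd': array([ 0.00014471,  0.00015843,  0.00051442,  0.00091135,  0.00090049,
       -0.00124339]), 'joint_torque': array([ 9.94538896e-04, -8.78819132e+01, -3.81848323e+01,  7.07379472e-02,
        5.33324573e-02, -1.83416055e-04]), 'position': array([ 147.75843377, -606.88048171,  202.23173944]), 'tcp_rot': array([-3.11800480e+00, -3.74061441e-01,  1.12529748e-04]), 'wrist_force': array([ 0.5574789 ,  0.35536357, -0.77080081]), 'torque': array([-0.02099305, -0.0514709 ,  0.01536292]), 'width': 91.4212625435314}
scene {'fx': 387.8445282291088, 'fy': 387.8445282291088, 'cx': 316.94497879497504, 'cy': 202.71079004905715, 'origin': array([1069.59322159,  275.22005408,  911.24015772]), 'attitude': array([0.43105996, 0.70997394, 1.96553783])}
caddy 0.89 [323.3, 209.8, 416.1, 313.2] [558. 161.  48.] [393.  28.  -5.] [688. 275. 151.]
turntable 0.67 [275.0, 293.1, 293.9, 314.9] [732.   4.  20.] [700. -22.  -3.] [756.  27.  25.]
square_cup 0.69 [325.0,
[... 2204 characters left out ...]
 130.] [ 562. -491.   -9.] [ 647. -384.  206.]
mug 0.72 [427.6, 196.9, 455.7, 225.5] [ 433. -421.   29.] [ 389. -477.   -6.] [ 492. -366.   96.]
notebook 0.79 [190.0, 244.9, 256.3, 293.7] [253. 303.  14.] [173. 195.  -9.] [335. 417.  24.]
sanding_block 0.54 [385.4, 231.1, 398.2, 249.9] [ 342. -250.   27.] [ 308. -278.    5.] [ 375. -223.   38.]
tip caddy 0.65 [358. 182.] [ 537.8 -146.5    0. ]
tip turntable 0.91 [271. 184.] [531.2 146.9  25. ]
tip turntable 0.74 [360. 184.] [ 527.1 -152.4   25. ]
tip turntable 0.49 [274. 164.] [599.1 135.   25. ]
tip square_cup 0.91 [251. 197.] [487.1 213.5  30. ]
tip post 0.59 [261. 212.] [435.2 164.8 147. ]
tip stand 0.61 [356. 182.] [ 535.1 -141.7    0. ]
```

Run:
```python
from h import *
a=cv2.imread("pics/top0.png")[110:260,200:400]; b=cv2.imread("pics/scene0.png")[140:330,240:450]
cv2.imwrite("pics/a1.png",cv2.resize(a,None,fx=4,fy=4,interpolation=cv2.INTER_CUBIC))
cv2.imwrite("pics/b1.png",cv2.resize(b,None,fx=3.1,fy=3.1,interpolation=cv2.INTER_CUBIC))
# geometry from clouds
for n in ["top","scene"]:
    P=np.load(n+".npy").reshape(-1,3)
    m=(np.hypot(P[:,0]-530,P[:,1]-152)<125)&(P[:,2]>140)&(P[:,2]<156)
    q=P[m]
    from scipy.cluster.hierarchy import fcluster,linkage
    l=fcluster(linkage(q[:,:2],'single'),12,'distance')
    for k in set(l): print(n,"post",(l==k).sum(),q[l==k].mean(0).round(1))
    q=P[(np.hypot(P[:,0]-535,P[:,1]+140)<40)&(P[:,2]>185)]; print("brush top",len(q),q.mean(0).round(1) if len(q) else 0)
    q=P[(np.hypot(P[:,0]-535,P[:,1]+140)<40)&(P[:,2]>68)&(P[:,2]<82)]; print("stand rim",len(q),q.min(0).round(1),q.max(0).round(1))
    q=P[(np.hypot(P[:,0]-530,P[:,1]-152)<118)&(P[:,2]>90)&(P[:,2]<103)]
    if len(q): print("rims",len(q),q.mean(0).round(1))
```

```text
top post 17 [543.9 251.2 145.2]
top post 15 [433.5 167.6 147.1]
top post 16 [516.8  58.1 145.8]
top post 16 [626.6 141.  146.7]
brush top 19 [ 529.  -142.5  198.4]
stand rim 60 [ 506.4 -166.3   68.3] [ 552.  -123.4   81. ]
rims 336 [522.9 163.3  96.1]
scene post 27 [436.9 168.4 145.9]
scene post 35 [547.1 252.  145.8]
scene post 31 [629.9 142.2 146.1]
scene post 28 [519.8  58.9 145.7]
brush top 36 [ 534.2 -141.   195.6]
stand rim 115 [ 510.1 -168.9   68. ] [ 555.3 -123.6   81.5]
rims 785 [528.1 162.5  95.6]
```

View pics/a1.png

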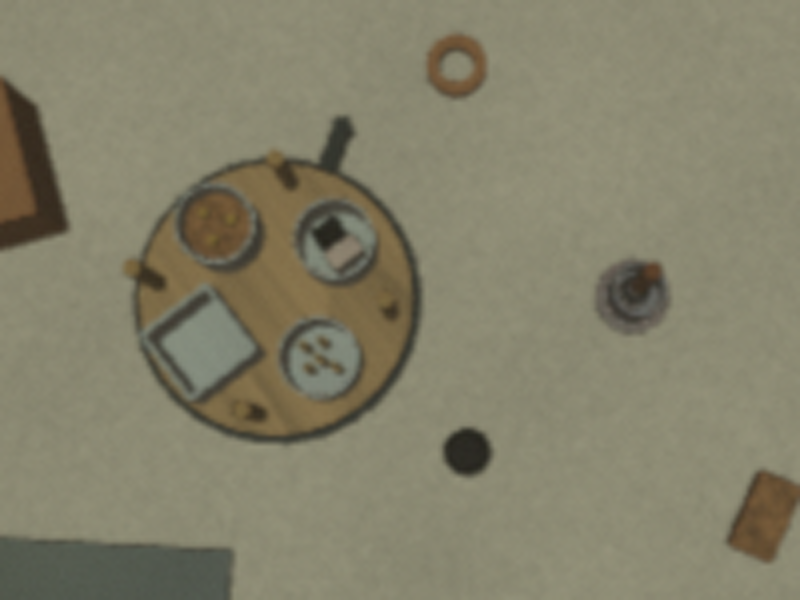

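View pics/b1.png

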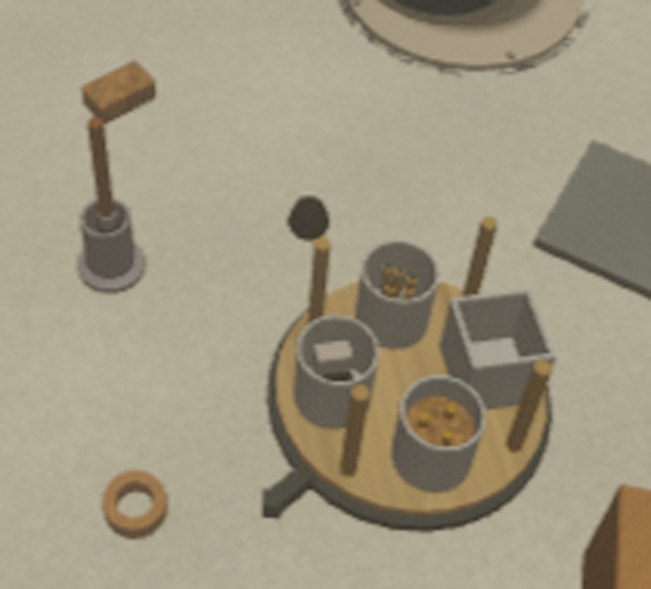

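View pics/scene0.png

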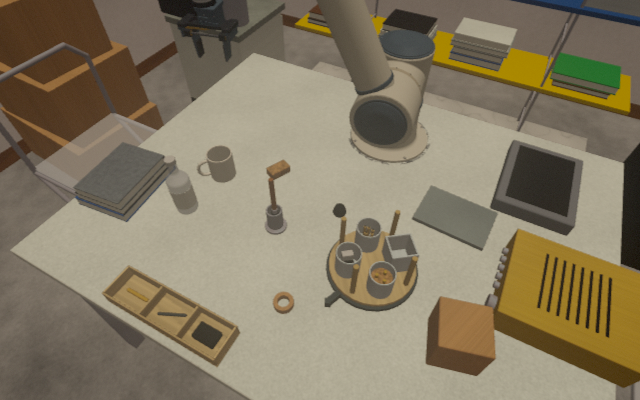

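The overview shows the caddy centred near (372,265) in the scene image and the square cup at its left rear. The pointer is at the front, and the brush stands upright in the stand at (276,220). Next I'll measure the pointer and start moving.

Run:
```python
from h import *
for n,C in [("top",(530.3,154.5)),("scene",(533.5,155.4))]:
    P=np.load(n+".npy").reshape(-1,3); d=P[:,:2]-C; r=np.hypot(*d.T); a=np.degrees(np.arctan2(d[:,1],d[:,0]))
    m=(r>126)&(r<172)&(P[:,2]>12)&(P[:,2]<32)&(abs(a)<40)
    print(n,m.sum(),np.median(a[m]),a[m].min(),a[m].max(),r[m].max(), P[m].mean(0))
    im=cv2.imread(f"pics/{n}0.png").reshape(-1,3).max(1)
    m=(r>128)&(r<165)&(im<70)&(abs(a)<40); print(m.sum(),np.median(a[m]),P[m].mean(0))
    # post circle fit & angle
    q=[]
```

```text
top 59 -21.498741027103854 -25.028563761298642 -17.92286924699685 165.18026681141112 [665.6371662  101.10637514  22.12943289]
39 -21.418012016903834 [664.51212618 101.91773328  22.41131799]
scene 115 -21.24452335049054 -25.233707613166555 -17.922615073792002 165.37136875795053 [669.09450756 102.6145888   21.19365525]
26 -18.86205107598715 [675.18284982 106.01608908   9.74767517]
```

Request:
move_arm --targets '[0,0,0.04,0,0.01,0.01,0.08,0,0.035,0.04,0.11,0,0.065,0.075,0.12,0,0.095,0.115,0.12,0]'

```text
time: 2.4
position: [243.8, -492.2, 324.7]
tcp_rot: [3.116, 0.372, 0.001]
wrist_force: [1.5, 0.5, 0.4]
width: 91.3
```

Request:
move_arm --targets '[0.03,0.036,0.005,0,0.06,0.073,0.01,0,0.09,0.11,0.01,0,0.12,0.146,0.01,0,0.15,0.182,0.01,0]'

```text
time: 2.9
position: [394.6, -308.6, 335.0]
tcp_rot: [3.115, 0.372, 0.002]
wrist_force: [0.9, -1.4, 0.3]
width: 91.1
```

Request:
move_arm --targets '[0.03,0.036,0,0,0.06,0.073,0,0,0.09,0.11,0,0,0.115,0.14,0,0,0.115,0.14,0,0]'

```text
time: 3.4
position: [511.9, -165.1, 334.8]
tcp_rot: [3.116, 0.378, 0.003]
wrist_force: [0.2, 1.3, -0.5]
width: 91.1
```

Run:
```python
from h import *
s=telemetry.observe(); print(s["position"],s["q"])
c=capture("wrist"); cv2.imwrite("pics/w1.png",c["img"]); P=cloud(c,"wrist")
print(c["origin"],c["fx"])
for l in ["brush","stand"]:
    for e in masks_of("wrist",l)[:2]:
        p=P[e["pixels"]&(c["range_z"]>0)]; print(l,e["conf"],e["bbox"])
        for z0,z1 in [(185,205),(120,185),(70,80),(5,20)]:
            q=p[(p[:,2]>z0)&(p[:,2]<z1)]
            if len(q): print(z0,len(q),q.mean(0).round(1),q.min(0).round(),q.max(0).round())
```

```text
[ 511.85488083 -165.06637885  334.78737163] [-0.42187263  0.26179128  1.35254282 -0.00166489  1.52394806  0.9073308 ]
[ 590.96912769 -143.29579263  515.96479296] 309.70691628693146
brush 0.73 [292.4, 136.6, 314.2, 168.9]
185 152 [ 532.1 -139.   197.5] [ 524. -146.  185.] [ 538. -132.  201.]
120 91 [ 536.3 -140.2  154. ] [ 533. -146.  120.] [ 539. -133.  184.]
70 14 [ 532.7 -138.7   75.1] [ 512. -147.   70.] [ 539. -129.   79.]
5 5 [ 520.6 -135.1   14.5] [ 511. -148.    8.] [ 537. -124.   19.]
brush 0.62 [205.7, 186.3, 221.8, 210.4]
5 124 [410.8  -8.2  13.9] [385. -20.   6.] [420.  19.  20.]
stand 0.9 [287.7, 123.3, 326.6, 163.0]
120 2 [ 533.1 -146.4  180.5] [ 533. -147.  178.] [ 533. -146.  183.]
70 192 [ 534.6 -144.5   73.9] [ 510. -164.   70.] [ 553. -119.   76.]
5 405 [ 541.1 -144.8    9.4] [ 511. -173.    6.] [ 563. -112.   19.]
```

View pics/w1.png

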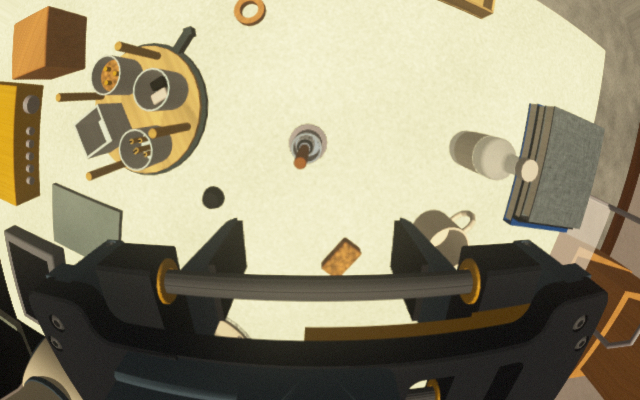

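The wrist view shows the brush in its stand at (305,150), with the path clear. I'll move over it and descend.

Request:
move_arm --targets '[0.02,0.0245,0,0,0.02,0.0245,-0.045,0,0.02,0.0245,-0.09,0,0.02,0.0245,-0.13,0,0.02,0.0245,-0.162,0]'

```text
time: 4.05
position: [527.9, -145.2, 170.9]
tcp_rot: [3.116, 0.37, -0.001]
wrist_force: [0.3, -0.5, -0.4]
width: 90.8
```

Request:
move_arm --targets '[0,0,0,0,0,0,0,0]'

```text
time: 4.25
position: [527.5, -146.2, 171.5]
tcp_rot: [3.116, 0.368, -0.001]
wrist_force: [0.1, 0.1, 0.8]
width: 91.2
```

Run:
```python
from h import *
print(telemetry.observe()["position"])
c=capture("wrist"); cv2.imwrite("pics/w2.png",c["img"])
```

```text
[ 527.49753186 -146.20483725  171.5283271 ]
```

View pics/w2.png

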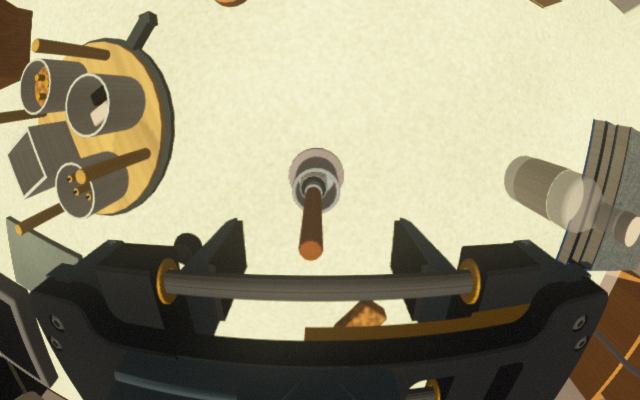

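The brush sits slightly left of the jaw centre, at (311,250) against 320, which matches the measured shortfall. I'll shift and grip.

Request:
move_arm --targets '[0.004,0.0055,0.001,0,0.004,0.0055,0.001,0,0.004,0.0055,0.001,0]'

```text
time: 4.6
position: [533.0, -140.8, 174.6]
tcp_rot: [3.114, 0.369, 0.004]
wrist_force: [-1.0, 0.1, 0.7]
width: 91.1
```

Request:
move_arm --targets '[0,0,0,0,0,0,0,0,0,0,0,0,0,0,0,0,0,0,0,0]' --hand 0.0 --newtons 30

```text
time: 5.1
position: [533.0, -140.8, 174.5]
tcp_rot: [3.114, 0.368, 0.004]
wrist_force: [0.6, -0.2, -0.1]
width: 53.9
```

Request:
move_arm --targets '[0,0,0,0,0,0,0,0,0,0,0,0]'

```text
time: 5.4
position: [532.9, -140.8, 174.5]
tcp_rot: [3.115, 0.369, 0.004]
wrist_force: [0.4, -0.4, -0.1]
width: 30.1
```

Request:
move_arm --targets '[0,0,0,0,0,0,0,0,0,0,0,0,0,0,0,0]'

```text
time: 5.8
position: [533.0, -140.8, 174.5]
tcp_rot: [3.115, 0.369, 0.004]
wrist_force: [-0.3, -0.1, -0.4]
width: 12.9
```

Run:
```python
from h import *
s=telemetry.observe();print(s["position"],s["width"],s["wrist_force"])
```

```text
[ 532.95427354 -140.75820341  174.47017201] 12.887939688609407 [-0.30598932 -0.10168295 -0.38346799]
```

Request:
move_arm --targets '[0,0,0.02,0,0,0,0.05,0,0,0,0.085,0,0,0,0.12,0,0,0,0.155,0]'

```text
time: 6.3
position: [532.7, -140.7, 330.9]
tcp_rot: [3.115, 0.368, 0.004]
wrist_force: [0.1, 0.4, -1.2]
width: 13.1
```

Request:
move_arm --targets '[0,0,0.02,0,0,0,0.025,0,0,0,0.025,0]'

```text
time: 6.6
position: [532.7, -140.7, 355.9]
tcp_rot: [3.114, 0.369, 0.005]
wrist_force: [0.8, 0.1, -1.0]
width: 12.9
```

Run:
```python
from h import *
s=telemetry.observe();print(s["position"],s["width"],s["wrist_force"])
c=capture("wrist"); cv2.imwrite("pics/w3.png",c["img"])
```

```text
[ 532.73881086 -140.68625446  355.92395018] 12.898710327474435 [ 0.78547131  0.11354249 -1.01034396]
```

View pics/w3.png

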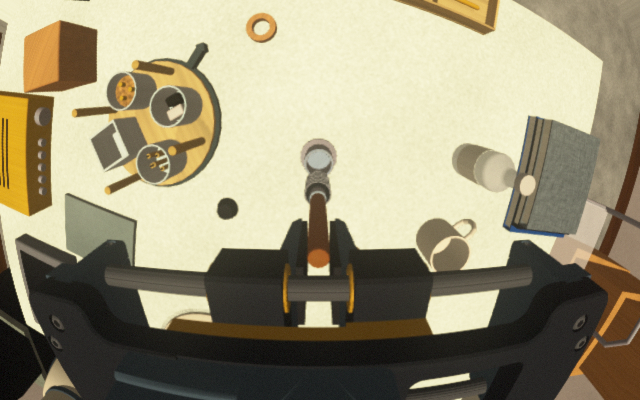

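The brush is held in the jaws at (317,220) and is out of the well at (318,157). I'll carry it over the caddy.

Request:
move_arm --targets '[-0.005,0.04,0,0,-0.01,0.085,0,0,-0.015,0.13,0,0,-0.021,0.175,0,0,-0.026,0.22,0,0]'

```text
time: 7.15
position: [505.2, 81.1, 353.3]
tcp_rot: [3.115, 0.368, -0.002]
wrist_force: [-0.0, 0.2, -0.9]
width: 12.7
```

Request:
move_arm --targets '[-0.005,0.04,0,0,-0.01,0.085,0,0,-0.015,0.125,0,0,-0.015,0.13,0,0,-0.015,0.13,0,0]'

```text
time: 7.65
position: [489.4, 211.8, 351.7]
tcp_rot: [3.114, 0.371, -0.006]
wrist_force: [-0.6, -0.5, 0.1]
width: 12.9
```

```bash
cat > brush.py <<'E'
from h import *
import sys
s=telemetry.observe();t=s["position"];print(t.round(1),s["width"],s["wrist_force"].round(1))
for n in ["scene","top","wrist"]:
    c=capture(n); P=cloud(c,n); cv2.imwrite(f"pics/{n}_{sys.argv[1]}.png",c["img"])
    m=(np.hypot(P[...,0]-t[0],P[...,1]-t[1])<30)&(c["range_z"]>0)
    for a,b in [(-170,-140),(-140,-110),(-90,-60),(-60,-30)]:
        q=P[m&(P[...,2]>t[2]+a)&(P[...,2]<t[2]+b)]
        if len(q)>3: print(n,a,len(q),q.mean(0).round(1),q.min(0).round(),q.max(0).round())
    for l,z in [("square_cup",30)]:
        for e in tip_of(n,l)[:2]: print("tip",l,round(e["conf"],2),np.round(e["uv"]),atz(c,*e["uv"],z,n).round(1))
    for e in masks_of(n,"square_cup")[:1]: print(e["bbox"],e["conf"])
E
python3 brush.py b1
```

```text
[489.4 211.8 351.7] 12.860564159480397 [-0.6 -0.5  0.1]
scene -170 73 [496.2 209.9 201.7] [488. 196. 189.] [501. 222. 212.]
scene -140 99 [496.4 209.8 227.5] [487. 196. 212.] [502. 222. 241.]
scene -90 62 [492.4 209.6 276.6] [487. 202. 263.] [496. 216. 291.]
scene -60 69 [492.7 209.8 306.8] [485. 202. 292.] [496. 216. 321.]
tip square_cup 0.69 [395. 260.] [494.  205.6  30. ]
tip square_cup 0.57 [278. 227.] [ 548.7 -124.5   30. ]
[327.6, 211.8, 420.6, 305.9] 0.95
top -170 5 [482.6 195.7 198.7] [477. 194. 193.] [488. 198. 207.]
top -140 6 [483.9 195.9 221.7] [479. 194. 212.] [496. 198. 233.]
tip square_cup 0.94 [254. 200.] [479.7 204.3  30. ]
[243.4, 149.2, 304.6, 219.9] 0.79
wrist -170 99 [498.4 213.8 203. ] [488. 200. 192.] [502. 225. 211.]
wrist -140 148 [498.  213.3 228.4] [483. 198. 212.] [502. 225. 242.]
wrist -90 143 [493.6 212.4 277.7] [489. 205. 263.] [496. 218. 292.]
wrist -60 211 [493.6 212.8 306.9] [487. 205. 292.] [496. 218. 321.]
tip square_cup 0.6 [315. 156.] [490.  215.2  30. ]
[283.7, 71.1, 435.8, 221.7] 0.56
```

View pics/wrist_b1.png

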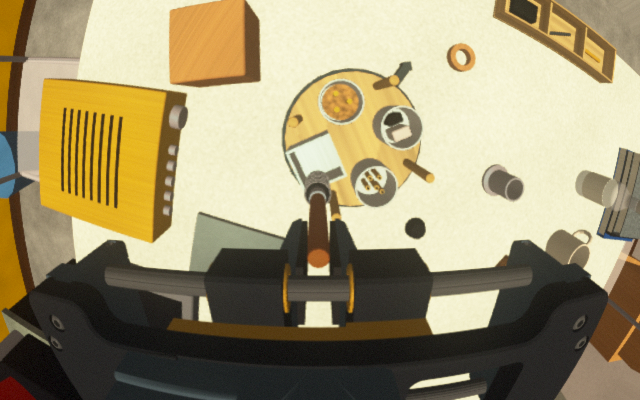

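View pics/scene_b1.png

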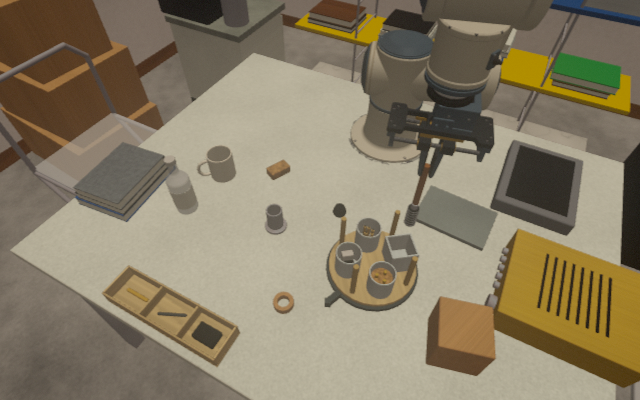

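The brush hangs vertical above the cup, which is at (315,155) in the wrist view, with the end at z≈187 and 2 mm off centre. I'll descend.

Request:
move_arm --targets '[0.0015,-0.002,-0.03,0,0.0015,-0.002,-0.065,0,0.0015,-0.002,-0.1,0,0.0015,-0.002,-0.13,0,0.0015,-0.002,-0.145,0]'

```text
time: 8.6
position: [490.7, 207.9, 205.9]
tcp_rot: [3.115, 0.366, -0.006]
wrist_force: [0.2, -0.7, -0.7]
width: 12.3
```

Request:
move_arm --targets '[0,0,-0.003,0,0,0,-0.006,0]'

```text
time: 8.8
position: [490.8, 207.7, 199.9]
tcp_rot: [3.115, 0.366, -0.006]
wrist_force: [-0.5, -1.0, -1.3]
width: 12.6
```

Run:
```python
from h import *
c=capture("scene"); cv2.imwrite("pics/s4.png",cv2.resize(c["img"][150:320,310:460],None,fx=3.5,fy=3.5,interpolation=cv2.INTER_CUBIC))
```

```text
(no output)
```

View pics/s4.png

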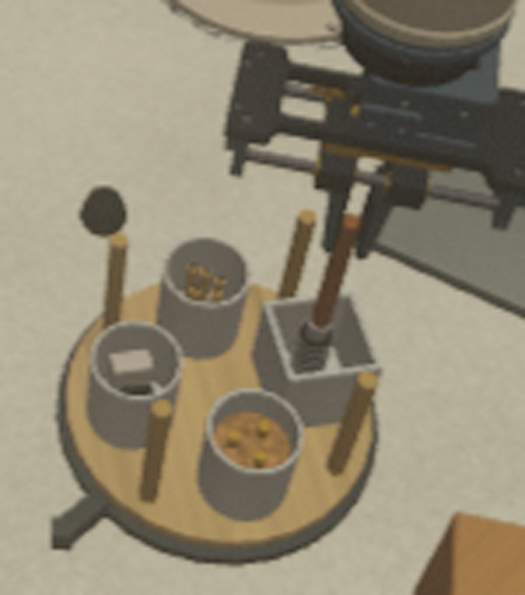

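Request:
move_arm --targets '[0,0,-0.002,0,0,0,-0.004,0,0,0,-0.005,0]'

```text
time: 9.15
position: [491.1, 207.9, 195.3]
tcp_rot: [3.115, 0.366, -0.005]
wrist_force: [0.2, 0.1, -1.7]
width: 13.1
```

The brush is inside the square cup at (315,350), clear of the walls. I'll continue until it touches the floor.

Request:
move_arm --targets '[0,0,-0.001,0,0,0,-0.002,0,0,0,-0.002,0]'

```text
time: 9.45
position: [491.3, 207.9, 193.5]
tcp_rot: [3.115, 0.366, -0.004]
wrist_force: [0.1, -0.4, 1.1]
width: 12.7
```

Request:
move_arm --targets '[0,0,-0.001,0,0,0,-0.002,0,0,0,-0.002,0]'

```text
time: 9.75
position: [492.9, 208.5, 193.3]
tcp_rot: [3.116, 0.366, 0.003]
wrist_force: [-0.2, -0.0, 21.8]
width: 12.6
```

Floor contact is confirmed at 22 N up. Next is the first pull.

Request:
move_arm --targets '[0,0,0.015,0,0,0,0.035,0,0,0,0.052,0,0,0,0.055,0,0,0,0.055,0]'

```text
time: 10.25
position: [493.0, 208.5, 248.2]
tcp_rot: [3.116, 0.366, 0.004]
wrist_force: [0.0, 0.2, -1.4]
width: 12.7
```

Request:
move_arm --targets '[0,0,-0.02,0,0,0,-0.04,0,0,0,-0.05,0,0,0,-0.053,0,0,0,-0.054,0]'

```text
time: 10.75
position: [492.9, 208.5, 193.9]
tcp_rot: [3.116, 0.366, 0.003]
wrist_force: [0.2, 0.3, -0.6]
width: 13.0
```

Request:
move_arm --targets '[0,0,-0.001,0,0,0,-0.002,0,0,0,-0.002,0]'

```text
time: 11.05
position: [494.1, 208.8, 193.4]
tcp_rot: [3.117, 0.366, 0.008]
wrist_force: [-1.6, 0.2, 8.9]
width: 12.6
```

Request:
move_arm --targets '[0,0,0.015,0,0,0,0.035,0,0,0,0.052,0,0,0,0.055,0,0,0,0.055,0]'

```text
time: 11.55
position: [494.4, 208.9, 248.8]
tcp_rot: [3.117, 0.366, 0.01]
wrist_force: [0.2, 0.2, -0.3]
width: 12.6
```

Request:
move_arm --targets '[0,0,-0.02,0,0,0,-0.04,0,0,0,-0.05,0,0,0,-0.053,0,0,0,-0.055,0]'

```text
time: 12.05
position: [494.4, 208.9, 193.6]
tcp_rot: [3.117, 0.366, 0.009]
wrist_force: [-0.4, 0.6, -0.4]
width: 13.0
```

Request:
move_arm --targets '[0,0,-0.001,0,0,0,-0.002,0,0,0,-0.002,0]'

```text
time: 12.35
position: [495.8, 209.3, 193.4]
tcp_rot: [3.117, 0.366, 0.015]
wrist_force: [-0.0, 0.5, 12.0]
width: 12.7
```

Request:
move_arm --targets '[-0.001,0,0.03,0,-0.002,0,0.07,0,-0.003,0,0.11,0,-0.003,0,0.145,0,-0.003,0,0.165,0]'

```text
time: 12.85
position: [493.5, 209.6, 362.2]
tcp_rot: [3.118, 0.366, 0.023]
wrist_force: [-0.2, -0.4, -0.5]
width: 12.6
```

Request:
move_arm --targets '[0.005,-0.04,0,0,0.01,-0.085,0,0,0.015,-0.13,0,0,0.021,-0.175,0,0,0.026,-0.22,0,0]'

```text
time: 13.35
position: [519.6, -12.2, 363.1]
tcp_rot: [3.118, 0.367, 0.025]
wrist_force: [1.5, 0.5, 0.3]
width: 12.5
```

Request:
move_arm --targets '[0.003,-0.04,0,0,0.006,-0.085,0,0,0.011,-0.125,0,0,0.011,-0.13,0,0,0.011,-0.13,0,0]'

```text
time: 13.85
position: [530.6, -143.2, 363.4]
tcp_rot: [3.118, 0.363, 0.026]
wrist_force: [-0.2, 0.7, -0.2]
width: 12.5
```

Request:
move_arm --targets '[0,0,-0.03,0,0,0,-0.06,0,0,0,-0.08,0,0,0,-0.08,0]'

```text
time: 14.25
position: [529.3, -141.4, 281.5]
tcp_rot: [3.12, 0.366, 0.02]
wrist_force: [-0.6, 0.1, -0.5]
width: 13.2
```

```bash
cat > st.py <<'E'
from h import *
import sys
s=telemetry.observe();t=s["position"];print(t.round(1),s["tcp_rot"].round(3))
for n in ["scene","wrist"]:
    c=capture(n); P=cloud(c,n); cv2.imwrite(f"pics/{n}_{sys.argv[1]}.png",c["img"])
    m=(np.hypot(P[...,0]-532,P[...,1]+142)<40)&(c["range_z"]>0)
    for a,b in [(3,15),(25,60),(70,78),(84,115),(115,145),(145,162),(165,180),(180,200),(200,220),(220,260)]:
        q=P[m&(P[...,2]>a)&(P[...,2]<b)]
        if len(q)>3: print(n,a,len(q),q.mean(0).round(1),q.min(0).round(),q.max(0).round())
E
python3 st.py c1
python3 - <<'E'
import cv2
a=cv2.imread("pics/scene_c1.png")[150:250,220:330]
cv2.imwrite("pics/sc1.png",cv2.resize(a,None,fx=5,fy=5,interpolation=cv2.INTER_CUBIC))
E
```

```text
[ 529.3 -141.4  281.5] [3.12  0.366 0.02 ]
scene 3 153 [ 544.1 -136.4    9.5] [ 501. -177.    3.] [ 569. -106.   15.]
scene 25 188 [ 535.1 -143.4   43.6] [ 509. -167.   25.] [ 556. -123.   60.]
scene 70 84 [ 533.5 -144.9   74.3] [ 510. -168.   70.] [ 556. -123.   78.]
scene 115 63 [ 537.  -137.9  132.5] [ 524. -152.  118.] [ 543. -130.  145.]
scene 145 46 [ 536.5 -138.   153.3] [ 521. -156.  146.] [ 545. -130.  162.]
scene 165 55 [ 533.9 -139.8  173. ] [ 516. -156.  165.] [ 544. -130.  179.]
scene 180 38 [ 533.  -140.8  189.5] [ 525. -149.  180.] [ 537. -135.  200.]
scene 200 30 [ 532.7 -140.9  210.1] [ 527. -149.  201.] [ 536. -136.  218.]
scene 220 69 [ 532.3 -140.8  240.3] [ 524. -150.  221.] [ 536. -136.  260.]
wrist 3 717 [ 538.2 -140.1    9.1] [ 512. -173.    3.] [ 563. -110.   15.]
wrist 25 114 [ 543.  -139.1   41.5] [ 516. -162.   25.] [ 554. -120.   59.]
wrist 70 231 [ 539.1 -141.8   73.9] [ 515. -165.   70.] [ 554. -120.   76.]
wrist 115 98 [ 540.6 -137.8  133.7] [ 530. -152.  122.] [ 544. -126.  143.]
wrist 145 82 [ 540.  -137.2  152.5] [ 531. -152.  145.] [ 544. -127.  162.]
wrist 165 338 [ 534.6 -139.   174.2] [ 518. -153.  165.] [ 544. -127.  180.]
wrist 180 122 [ 535.1 -139.   190. ] [ 528. -148.  180.] [ 538. -133.  200.]
wrist 200 99 [ 534.6 -138.9  209.9] [ 529. -146.  200.] [ 537. -133.  220.]
wrist 220 302 [ 534.2 -139.2  241.5] [ 528. -147.  220.] [ 537. -133.  260.]
```

View pics/wrist_c1.png

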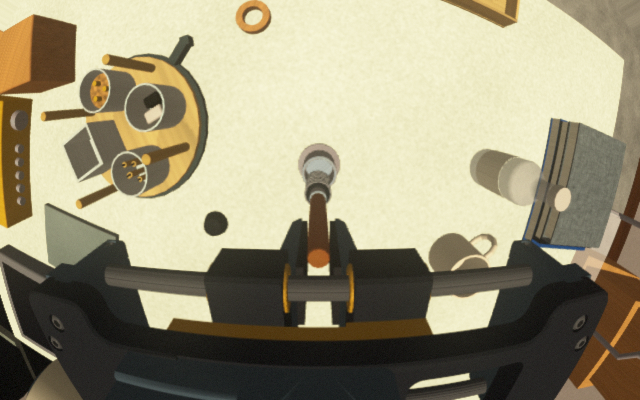

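View pics/sc1.png

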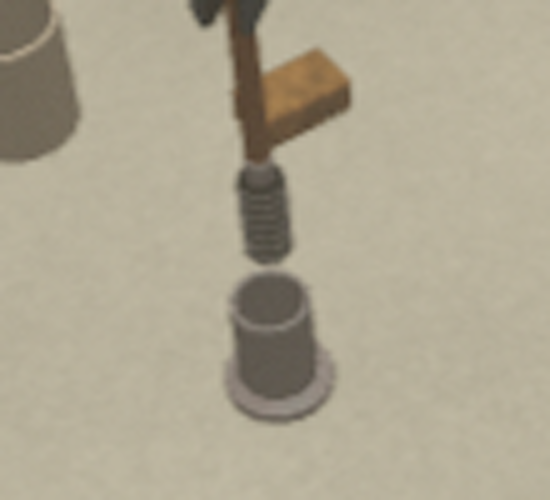

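The brush end is just above the well; the wrist view shows the head at (318,190) and the well at (320,165). Both cameras say to shift about +1.5 mm in x and −3.5 mm in y.

Request:
move_arm --targets '[0.0015,-0.0035,-0.015,0,0.0015,-0.0035,-0.03,0,0.0015,-0.0035,-0.03,0]'

```text
time: 14.65
position: [532.3, -145.4, 254.5]
tcp_rot: [3.118, 0.366, 0.026]
wrist_force: [-0.6, -0.4, -0.6]
width: 12.7
```

```bash
python3 st.py c2 | grep -v " 2[02]0\| 180"
python3 - <<'E'
import cv2
a=cv2.imread("pics/scene_c2.png")[150:250,220:330]
b=cv2.imread("pics/wrist_c2.png")[110:260,250:400]
cv2.imwrite("pics/sc2.png",cv2.hconcat([cv2.resize(a,(400,400),interpolation=2),cv2.resize(b,(400,400),interpolation=2)]))
E
```

```text
[ 532.3 -145.4  254.5] [3.118 0.366 0.026]
scene 3 158 [ 544.5 -137.6    9.2] [ 495. -181.    3.] [ 572. -103.   15.]
scene 25 184 [ 535.6 -142.7   43.1] [ 509. -167.   25.] [ 556. -122.   60.]
scene 70 62 [ 537.4 -140.7   74.4] [ 508. -168.   70.] [ 556. -123.   77.]
scene 84 56 [ 539.6 -142.2  104.7] [ 523. -159.   91.] [ 546. -133.  115.]
scene 115 73 [ 540.3 -142.4  131. ] [ 527. -158.  115.] [ 547. -134.  145.]
scene 145 56 [ 536.5 -144.4  151.1] [ 520. -160.  146.] [ 547. -135.  162.]
scene 165 18 [ 536.  -144.8  172.3] [ 528. -151.  166.] [ 540. -141.  179.]
wrist 3 683 [ 540.1 -139.6    9.1] [ 512. -174.    3.] [ 562. -110.   15.]
wrist 25 161 [ 542.2 -136.1   42.9] [ 513. -163.   25.] [ 554. -119.   60.]
wrist 70 253 [ 538.2 -138.7   73.9] [ 511. -164.   70.] [ 554. -120.   76.]
wrist 84 99 [ 543.5 -141.8  106.3] [ 533. -155.   95.] [ 547. -130.  115.]
wrist 115 189 [ 540.7 -141.6  134.1] [ 522. -157.  115.] [ 547. -130.  145.]
wrist 145 324 [ 537.3 -142.9  149.7] [ 521. -157.  145.] [ 546. -131.  162.]
```

View pics/sc2.png

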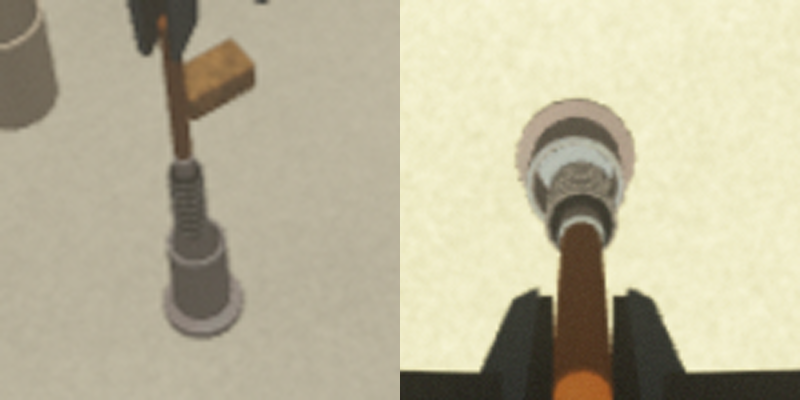

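The head is aligned over the well in both views, within about 2 mm. I'll lower it in.

Request:
move_arm --targets '[-0.0015,0.001,-0.015,0,-0.0015,0.001,-0.03,0,-0.0015,0.001,-0.045,0,-0.0015,0.001,-0.06,0,-0.0015,0.001,-0.07,0]'

```text
time: 15.25
position: [532.0, -144.7, 186.3]
tcp_rot: [3.116, 0.366, 0.03]
wrist_force: [0.5, -0.3, 0.2]
width: 12.9
```

Request:
move_arm --targets '[0,0,-0.003,0,0,0,-0.005,0]'

```text
time: 15.45
position: [532.5, -144.9, 182.0]
tcp_rot: [3.116, 0.366, 0.032]
wrist_force: [-0.0, -1.4, -0.4]
width: 12.6
```

Request:
move_arm --targets '[0,0,-0.003,0,0,0,-0.006,0,0,0,-0.007,0]'

```text
time: 15.75
position: [532.5, -144.9, 175.0]
tcp_rot: [3.116, 0.366, 0.032]
wrist_force: [0.4, 0.8, 0.4]
width: 12.9
```

Request:
move_arm --targets '[0,0,-0.001,0,0,0,-0.002,0,0,0,-0.002,0]'

```text
time: 16.05
position: [534.0, -145.4, 174.4]
tcp_rot: [3.114, 0.366, 0.037]
wrist_force: [0.3, -0.7, 14.9]
width: 12.7
```

The brush is on the well floor at 15 N. Releasing it now.

Request:
move_arm --targets '[0,0,0.001,0,0,0,0.001,0,0,0,0.001,0,0,0,0.001,0,0,0,0.001,0]' --hand 0.06

```text
time: 16.55
position: [533.9, -145.3, 175.2]
tcp_rot: [3.114, 0.366, 0.037]
wrist_force: [0.6, -0.4, 0.7]
width: 49.6
```

Request:
move_arm --targets '[0,0,0,0,0,0,0.03,0,0,0,0.07,0,0,0,0.11,0,0,0,0.15,0]'

```text
time: 17.05
position: [533.5, -145.2, 326.8]
tcp_rot: [3.114, 0.366, 0.036]
wrist_force: [1.8, -0.5, 0.2]
width: 59.9
```

```bash
python3 st.py d1
python3 - <<'E'
import cv2
a=cv2.imread("pics/scene_d1.png")[150:330,230:430]
cv2.imwrite("pics/sd1.png",cv2.resize(a,None,fx=3.3,fy=3.3,interpolation=2))
E
```

```text
[ 533.5 -145.2  326.8] [3.114 0.366 0.036]
scene 3 150 [ 544.5 -135.7    9.6] [ 504. -179.    3.] [ 570. -104.   15.]
scene 25 137 [ 542.2 -136.6   43.5] [ 509. -165.   25.] [ 556. -122.   60.]
scene 70 88 [ 536.2 -143.5   74.3] [ 509. -168.   70.] [ 555. -122.   78.]
scene 84 33 [ 538.7 -144.6   98.7] [ 532. -154.   85.] [ 543. -140.  114.]
scene 115 43 [ 539.1 -144.1  129.6] [ 531. -152.  115.] [ 542. -139.  145.]
scene 145 22 [ 539.1 -144.2  154.1] [ 532. -152.  146.] [ 543. -140.  162.]
scene 165 22 [ 539.4 -143.8  173.2] [ 534. -152.  166.] [ 543. -139.  179.]
scene 180 36 [ 538.5 -144.3  192. ] [ 532. -151.  181.] [ 543. -139.  200.]
scene 200 7 [ 535.7 -146.9  200.9] [ 530. -151.  200.] [ 539. -141.  202.]
wrist 3 411 [ 541.1 -138.1    9.1] [ 509. -174.    4.] [ 562. -110.   14.]
wrist 25 144 [ 535.7 -139.2   44.3] [ 510. -162.   26.] [ 554. -119.   60.]
wrist 70 241 [ 534.2 -140.4   73.8] [ 508. -165.   70.] [ 554. -119.   77.]
wrist 84 41 [ 538.4 -142.5   99.8] [ 533. -151.   84.] [ 541. -137.  114.]
wrist 115 49 [ 538.6 -142.7  131.4] [ 533. -150.  115.] [ 541. -137.  144.]
wrist 145 25 [ 538.2 -142.1  153.6] [ 534. -149.  145.] [ 540. -137.  162.]
wrist 165 34 [ 538.7 -142.6  172.8] [ 535. -150.  165.] [ 541. -138.  179.]
wrist 180 155 [ 534.7 -143.9  196.1] [ 526. -151.  181.] [ 540. -138.  200.]
wrist 200 13 [ 532.1 -144.4  200.4] [ 530. -148.  200.] [ 537. -139.  201.]
```

View pics/wrist_d1.png

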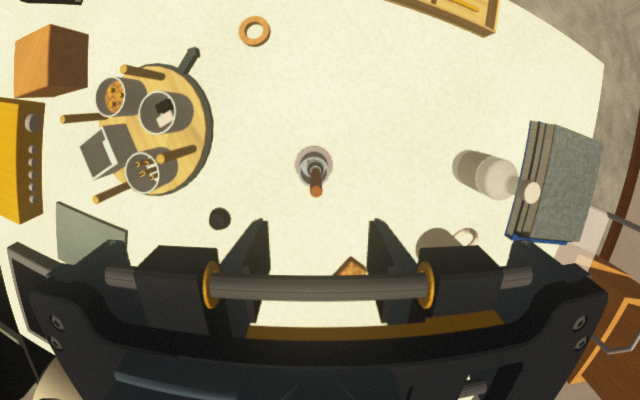

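View pics/sd1.png

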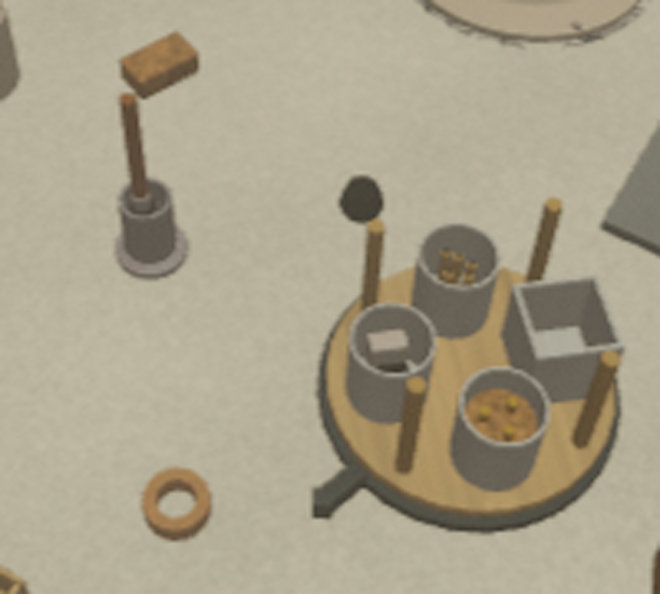

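The brush stands upright in its well with its top at z=200. For the turn I'll take the far post (315−… at about −8°), with jaws closing tangentially, which means yawing about +2.77 rad on the way. From there I can lead it clockwise about 149°, turning the tool with it.

Request:
move_arm --targets '[0.005,0.03,0,0.14,0.015,0.06,0,0.28,0.02,0.085,0,0.42,0.03,0.11,0,0.56,0.035,0.13,0,0.7]'

```text
time: 17.65
position: [571.1, -14.7, 329.8]
tcp_rot: [-2.799, -1.422, -0.05]
wrist_force: [0.3, -1.4, 0.6]
width: 60.0
```

Request:
move_arm --targets '[0.01,0.03,0,0.14,0.02,0.06,0,0.28,0.03,0.09,0,0.42,0.04,0.12,0,0.56,0.05,0.14,0,0.7]'

```text
time: 18.15
position: [621.1, 127.3, 329.0]
tcp_rot: [-2.126, -2.294, -0.045]
wrist_force: [0.4, -0.6, -0.1]
width: 59.9
```

Request:
move_arm --targets '[0,0,0,0.14,0,0,0,0.28,0,0,0,0.42,0,0,0,0.56,0,0,0,0.7]'

```text
time: 18.65
position: [620.9, 127.3, 328.1]
tcp_rot: [-1.198, -2.878, -0.034]
wrist_force: [-0.7, -0.6, 0.2]
width: 60.2
```

```bash
cat > posts.py <<'E'
from h import *
import sys
from scipy.cluster.hierarchy import fcluster,linkage
s=telemetry.observe();t=s["position"];print(t.round(1),s["tcp_rot"].round(3),s["q"].round(2))
Rm=R.from_rotvec(s["tcp_rot"]).as_matrix(); print("psi",np.degrees(np.arctan2(Rm[1,0],Rm[0,0])),"zaxis",Rm[:,2].round(3))
for n in ["scene","top","wrist"]:
    c=capture(n); P=cloud(c,n).reshape(-1,3); cv2.imwrite(f"pics/{n}_{sys.argv[1]}.png",c["img"])
    P=P[(c["range_z"]>0).ravel()]
    q=P[(abs(np.hypot(P[:,0]-531.8,P[:,1]-155)-98)<16)&(P[:,2]>140)&(P[:,2]<153)]
    if len(q)<4: continue
    l=fcluster(linkage(q[:,:2],'single'),10,'distance'); C=[]
    for k in set(l):
        if (l==k).sum()>5:
            p=q[l==k]; C.append(p.mean(0)); print(n,len(p),p.mean(0).round(1),"mid",((p.min(0)+p.max(0))/2).round(1), "ang",np.degrees(np.arctan2(p[:,1].mean()-155,p[:,0].mean()-531.8)).round(1))
    for e in tip_of(n,"square_cup")[:1]:
        w=atz(c,*e["uv"],30,n); print("cup",e["conf"],w.round(1),np.degrees(np.arctan2(w[1]-155,w[0]-531.8)).round(1))
E
python3 posts.py e1
```

```text
[620.9 127.3 328.1] [-1.198 -2.878 -0.034] [ 0.09  0.43  1.12  0.03  1.61 -0.69]
psi 134.7971212500506 zaxis [-0.014  0.029 -0.999]
scene 26 [436.8 168.5 146.2] mid [436.6 168.2 145.3] ang 171.9
scene 31 [547.  252.1 146.3] mid [546.1 251.9 144.9] ang 81.1
scene 31 [630.  142.5 146.3] mid [629.2 142.2 145.6] ang -7.2
scene 26 [519.1  58.1 146.2] mid [518.2  58.3 145.2] ang -97.5
cup 0.77 [491.8 207.6  30. ] 127.2
wrist 100 [627.3 145.7 145.8] mid [627.5 145.4 145.5] ang -5.6
wrist 108 [544.7 255.2 145.4] mid [544.5 255.1 143.9] ang 82.7
wrist 104 [517.5  62.5 145.6] mid [517.7  62.  144.3] ang -98.8
wrist 101 [435.1 172.6 145.7] mid [434.5 172.8 144.1] ang 169.7
cup 0.81 [484.1 213.7  30. ] 129.1
```

View pics/wrist_e1.png

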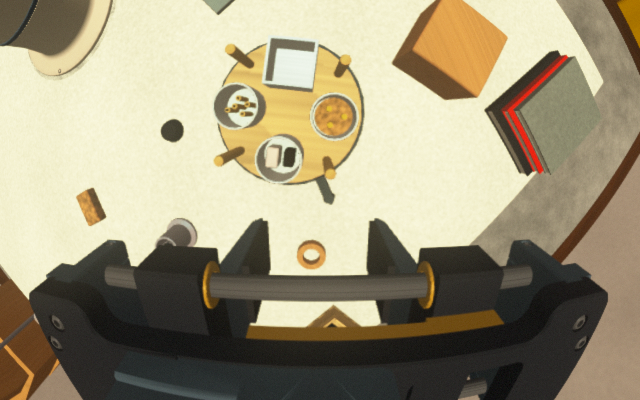

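The wrist view shows the caddy with the square cup at (290,63) and the pointer at (327,190). I'll finish the yaw and centre over the far post at about (628.5,143).

Request:
move_arm --targets '[0.003,0.006,-0.01,0.14,0.006,0.012,-0.03,0.28,0.0075,0.0155,-0.05,0.42,0.0075,0.0155,-0.07,0.55,0.0075,0.0155,-0.09,0.658]'

```text
time: 19.4
position: [628.4, 142.9, 237.7]
tcp_rot: [-0.216, -3.105, -0.021]
wrist_force: [-0.5, 0.1, 0.7]
width: 59.9
```

Request:
move_arm --targets '[0,0,0,0,0,0,0,0]'

```text
time: 19.6
position: [628.3, 142.9, 237.9]
tcp_rot: [-0.224, -3.104, -0.021]
wrist_force: [0.1, 0.3, -0.6]
width: 59.9
```

```bash
python3 posts.py e2
```

```text
[628.3 142.9 237.9] [-0.224 -3.104 -0.021] [ 0.12  0.51  1.22  0.02  1.44 -1.31]
psi 171.75909123837263 zaxis [-0.029  0.015 -0.999]
scene 33 [546.7 251.9 145.9] mid [545.9 251.9 145.4] ang 81.3
scene 32 [630.  142.1 146.1] mid [629.2 142.  145. ] ang -7.5
cup 0.59 [494.2 207.7  30. ] 125.5
top 16 [516.8  58.1 146.6] mid [516.6  58.2 146.2] ang -98.8
top 13 [625.4 140.3 146.1] mid [624.7 140.3 147. ] ang -8.9
cup 0.72 [399.   3.  30.] -131.1
wrist 175 [544.8 254.8 145.4] mid [544.5 255.5 144.1] ang 82.6
wrist 186 [627.1 145.5 145.6] mid [627.6 145.6 144.2] ang -5.7
wrist 178 [517.9  63.  145.7] mid [517.7  62.4 143.9] ang -98.6
cup 0.59 [485.2 212.6  30. ] 129.0
```

View pics/wrist_e2.png

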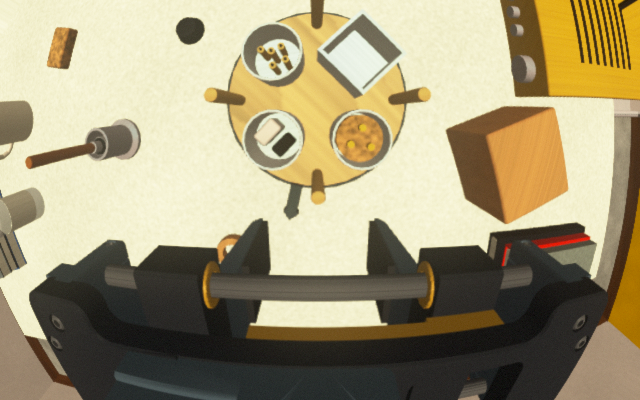

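The target post (318,190) lies on the jaw centreline (319). I'll descend and close gently.

Request:
move_arm --targets '[0,0,-0.03,0,0,0,-0.06,0,0,0,-0.085,0,0,0,-0.104,0,0,0,-0.104,0]'

```text
time: 20.4
position: [627.4, 142.7, 132.3]
tcp_rot: [-0.219, -3.102, -0.02]
wrist_force: [0.2, 0.1, 0.6]
width: 59.8
```

Run:
```python
from h import *
s=telemetry.observe();print(s["position"],s["wrist_force"])
c=capture("wrist"); cv2.imwrite("pics/w_e3.png",c["img"])
```

```text
[627.36944861 142.70529478 132.33643978] [0.18002737 0.12776789 0.58806718]
```

View pics/w_e3.png

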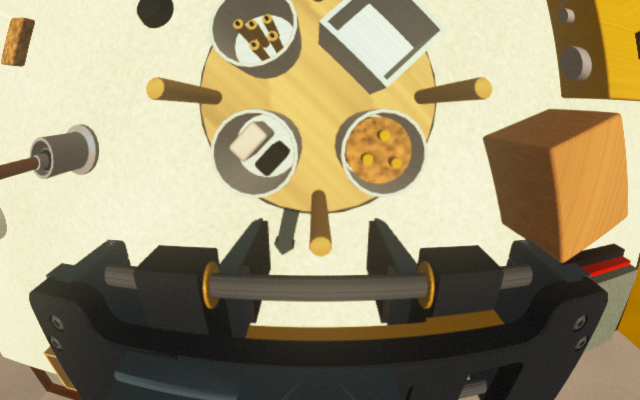

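Request:
move_arm --targets '[0,0,0,0,0,0,0,0,0,0,0,0,0,0,0,0,0,0,0,0]' --hand 0.0 --newtons 20

```text
time: 20.95
position: [628.4, 142.8, 134.4]
tcp_rot: [-0.219, -3.105, -0.021]
wrist_force: [0.8, -0.0, -0.3]
width: 22.8
```

Request:
move_arm --targets '[0,0,0,0,0,0,0,0,0,0,0,0,0,0,0,0]'

```text
time: 21.35
position: [629.2, 143.1, 136.0]
tcp_rot: [-0.219, -3.107, -0.022]
wrist_force: [-3.3, 0.3, 18.6]
width: 0.6
```

```bash
python3 posts.py e4; sed -n 1,3p /dev/null
```

```text
[629.2 143.1 136. ] [-0.219 -3.107 -0.022] [ 0.12  0.6   1.35  0.02  1.22 -1.32]
psi 171.93625821248233 zaxis [-0.026  0.016 -1.   ]
scene 26 [435.8 168.4 145.2] mid [435.5 168.5 144.2] ang 172.0
scene 33 [546.5 251.9 145.6] mid [545.7 251.8 144.8] ang 81.4
cup 0.67 [486.9 213.6  30. ] 127.5
top 14 [516.9  57.3 145.2] mid [516.9  56.7 144.7] ang -98.7
wrist 390 [544.8 254.4 145.3] mid [544.6 255.6 144.2] ang 82.5
wrist 396 [517.9  63.6 145.4] mid [517.7  62.7 144.3] ang -98.6
wrist 75 [618.3 146.1 147.6] mid [619.3 145.7 146.6] ang -5.9
cup 0.96 [486.8 210.5  30. ] 129.0
```

View pics/wrist_e4.png

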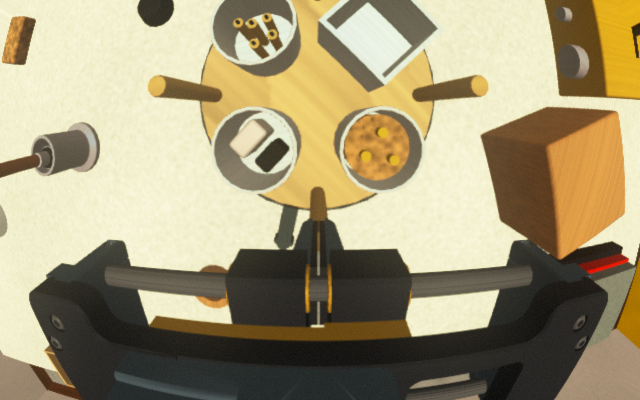

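The fingers read 0.6 mm, so the post was apparently not gripped. I need to look before doing anything else.

Run:
```python
from h import *
c=capture("scene"); cv2.imwrite("pics/s_e5.png",cv2.resize(c["img"][170:330,300:460],None,fx=3.7,fy=3.7,interpolation=2))
s=telemetry.observe(); print(s["position"],s["width"],s["wrist_force"],s["torque"],s["joint_torque"])
w=cv2.imread("pics/wrist_e4.png")[150:340,220:420]; cv2.imwrite("pics/w_e5.png",cv2.resize(w,None,fx=3.5,fy=3,interpolation=2))
```

```text
[629.15896587 143.10399169 135.98669567] 0.44733592398844607 [-3.04619985 -0.13454799 17.35045132] [0.20915047 0.56700059 0.01579669] [-7.56797511e-01 -8.30726767e+01 -3.17104912e+01 -2.53725322e-01
 -1.02848623e+00 -3.10923620e-03]
```

View pics/s_e5.png

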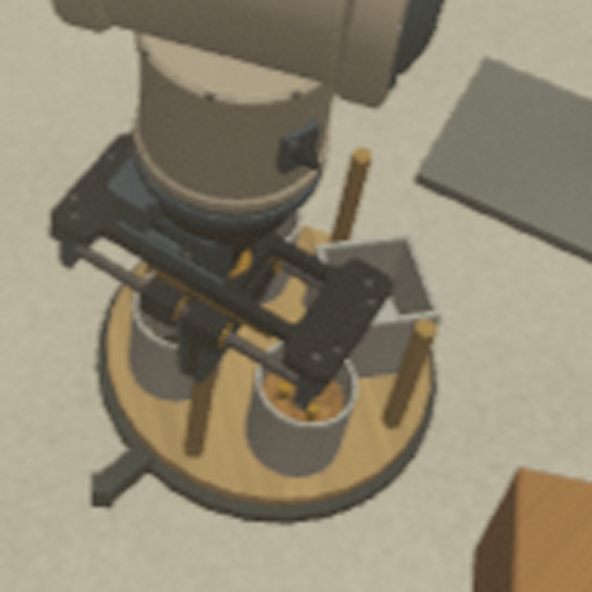

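View pics/w_e5.png

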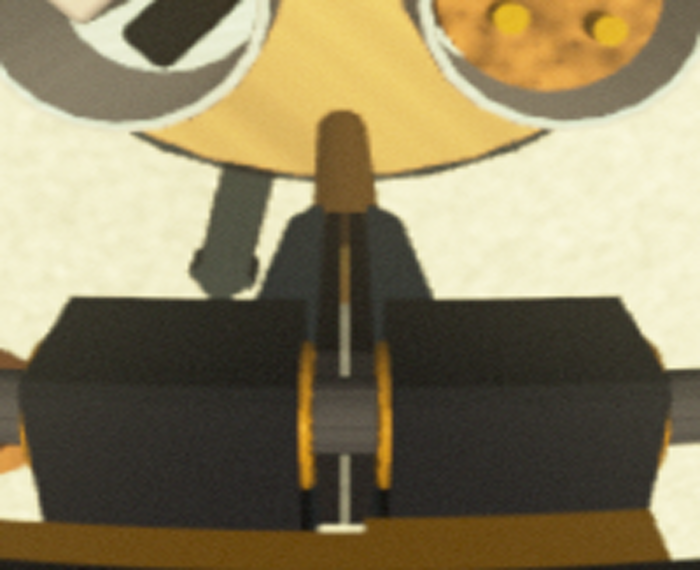

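Run:
```python
from h import *
for n in ["scene","wrist"]:
    c=capture(n); P=cloud(c,n); m=(np.hypot(P[...,0]-628,P[...,1]-143)<45)&(c["range_z"]>0)
    hsv=cv2.cvtColor(c["img"],cv2.COLOR_BGR2HSV)
    for a in range(30,200,8):
        k=m&(P[...,2]>a)&(P[...,2]<=a+8); q=P[k]
        if len(q): print(n,a,len(q),q.min(0).round(),q.max(0).round(),np.median(c["img"][k],0), np.median(q,0).round(1))
```

```text
scene 30 32 [596. 106.  31.] [635. 186.  38.] [ 84.  97. 103.] [606.4 137.9  33.9]
scene 38 33 [591. 105.  38.] [635. 185.  46.] [ 83.  94. 102.] [605.5 144.   42.2]
scene 46 36 [595. 105.  46.] [636. 186.  54.] [80. 91. 98.] [611.1 143.7  50.2]
scene 54 32 [597. 105.  54.] [636. 186.  62.] [78.5 92.  98. ] [605.3 138.1  57.4]
scene 62 32 [594. 104.  63.] [636. 185.  70.] [ 79.   92.5 100.5] [611.4 146.9  66.7]
scene 70 27 [599. 106.  70.] [635. 186.  77.] [78. 89. 96.] [613.4 147.8  73.5]
scene 78 25 [602. 105.  78.] [636. 185.  86.] [77. 90. 96.] [610.9 143.5  82. ]
scene 86 34 [593. 105.  86.] [636. 186.  94.] [78. 90. 98.] [614.4 164.5  90. ]
scene 94 32 [589. 107.  95.] [635. 186. 102.] [104.5 118.  127. ] [610.2 166.6  97.2]
scene 102 12 [630. 135. 102.] [635. 148. 110.] [53.5 78.  94.5] [633.  143.4 105.3]
scene 110 9 [627. 139. 110.] [636. 148. 117.] [54. 79. 96.] [634.  143.7 114.7]
scene 118 9 [628. 138. 120.] [636. 148. 126.] [53. 78. 94.] [634.5 143.2 121.9]
scene 126 6 [630. 145. 129.] [635. 148. 132.] [52.  75.  91.5] [631.7 146.  131. ]
scene 134 1 [631. 148. 138.] [63
[... 1829 characters left out ...]
7. 142.] [37. 57. 70.] [621.3 145.9 138.3]
wrist 142 70 [611. 141. 143.] [626. 154. 150.] [46. 68. 78.] [614.6 145.5 147. ]
wrist 150 148 [611. 138. 150.] [615. 156. 158.] [51.5 61.  61. ] [613.5 145.5 154.4]
wrist 158 181 [611. 137. 158.] [616. 157. 166.] [51. 60. 59.] [613.8 147.6 162.4]
wrist 166 240 [611. 136. 166.] [616. 157. 174.] [51. 59. 58.] [613.9 145.4 170.3]
wrist 174 300 [611. 135. 174.] [616. 158. 182.] [51. 58. 57.] [614.2 146.3 178.3]
wrist 182 318 [612. 135. 182.] [616. 158. 190.] [49. 56. 54.] [614.4 146.2 185.8]
wrist 190 185 [612. 142. 190.] [616. 151. 198.] [36. 43. 46.] [615.1 146.  193.8]
wrist 198 626 [613. 138. 198.] [648. 150. 204.] [37. 44. 49.] [635.8 143.6 201.7]
```

Both depth clouds put the fingertips at z≈143–147, resting on the post's top, although the reported TCP is 136. So the tips sit about 30 mm higher relative to the reported TCP than specified. I'll back up, open and check the tip height directly.

Request:
move_arm --targets '[0,0,0.01,0,0,0,0.02,0]'

```text
time: 22.0
position: [629.2, 143.1, 156.7]
tcp_rot: [-0.219, -3.107, -0.022]
wrist_force: [-0.1, 1.1, -0.6]
width: 0.6
```

Request:
move_arm --targets '[0,0,0,0,0,0,0,0,0,0,0,0,0,0,0,0,0,0,0,0]' --hand 0.06

```text
time: 22.5
position: [629.0, 143.1, 156.3]
tcp_rot: [-0.219, -3.106, -0.022]
wrist_force: [1.3, 0.0, 0.8]
width: 37.7
```

```bash
cat > tips.py <<'E'
from h import *
import sys
s=telemetry.observe();t=s["position"]; print(t.round(1),s["width"],s["q"].round(4),s["wrist_force"].round(1))
Rm=R.from_rotvec(s["tcp_rot"]).as_matrix()
for n in ["scene","wrist"]:
    c=capture(n); P=cloud(c,n); cv2.imwrite(f"pics/{n}_{sys.argv[1]}.png",c["img"])
    if n=="wrist": print("cam in tool",((np.array(c["origin"])-t)@Rm).round(1))
    L=(P-t)@Rm; sat=c["img"].max(2)
    dark=(c["range_z"]>0)&(c["img"][...,2].astype(int)-c["img"][...,0]<22)&(sat<95)
    m=dark&(abs(L[...,0])<22)&(abs(L[...,1])<62)&(L[...,2]>-60)&(L[...,2]<30)
    for a in range(-60,30,6):
        q=L[m&(L[...,2]>a)&(L[...,2]<=a+6)]
        if len(q): print(n,"along",a,len(q),q.min(0).round(),q.max(0).round())
E
python3 tips.py f1
```

```text
[629.  143.1 156.3] 37.68361967305047 [ 0.1205  0.577   1.3261  0.0198  1.2628 -1.3157] [1.3 0.  0.8]
scene along -60 15 [-20. -30. -59.] [  6.  27. -54.]
scene along -54 20 [-19. -28. -54.] [ 10.  27. -48.]
scene along -48 20 [-19. -30. -48.] [ 12.  28. -42.]
scene along -42 22 [-20. -30. -42.] [ 12.  28. -36.]
scene along -36 23 [-20. -30. -36.] [  3.  27. -30.]
scene along -30 20 [-19. -29. -30.] [  4.  27. -24.]
scene along -24 15 [-20. -27. -22.] [  9.  26. -18.]
scene along -18 13 [-18. -27. -18.] [ 14. -21. -13.]
scene along -12 2 [-17. -22. -12.] [-10. -21. -11.]
cam in tool [  81.1    1.8 -181.1]
wrist along -60 422 [-15. -31. -60.] [ 18.  34. -54.]
wrist along -54 368 [-15. -30. -54.] [ 18.  33. -48.]
wrist along -48 314 [ -1. -29. -48.] [ 18.  33. -42.]
wrist along -42 305 [ -6. -29. -42.] [ 18.  32. -36.]
wrist along -36 294 [ -9. -28. -36.] [ 18.  32. -30.]
wrist along -30 253 [-11. -28. -30.] [ 18.  31. -24.]
wrist along -24 233 [-14. -27. -24.] [ 18.  30. -18.]
wrist along -18 143 [-14. -27. -18.] [ 18.  30. -12.]
wrist along -12 7 [ -3. -23. -12.] [ 16.  26. -10.]
```

View pics/wrist_f1.png

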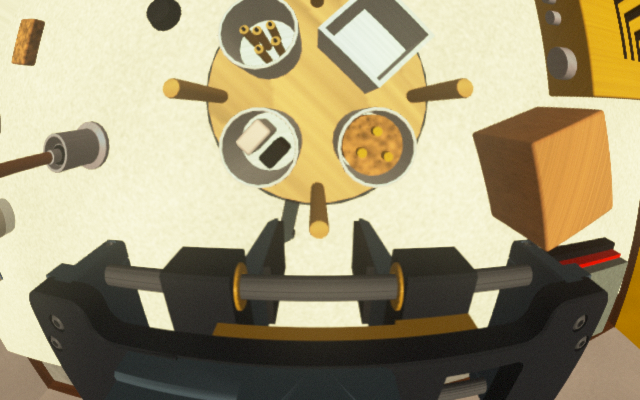

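The tips end 11 mm behind the reported TCP, so I work with that offset. I need the TCP at z≈107, which puts the tips at 118: above the 97 mm rims and 29 mm down the post.

Request:
move_arm --targets '[0,0,-0.015,0,0,0,-0.03,0,0,0,-0.04,0,0,0,-0.049,0,0,0,-0.049,0]'

```text
time: 23.1
position: [628.5, 143.0, 106.3]
tcp_rot: [-0.219, -3.105, -0.021]
wrist_force: [0.7, 0.1, 0.3]
width: 60.1
```

Request:
move_arm --targets '[0,0,0,0,0,0,0,0,0,0,0,0,0,0,0,0,0,0,0,0]' --hand 0.0 --newtons 20

```text
time: 23.6
position: [628.6, 143.0, 106.6]
tcp_rot: [-0.219, -3.105, -0.021]
wrist_force: [0.6, 0.7, 0.5]
width: 22.9
```

Request:
move_arm --targets '[0,0,0,0,0,0,0,0,0,0,0,0,0,0,0,0]'

```text
time: 24.0
position: [628.6, 143.0, 106.7]
tcp_rot: [-0.219, -3.105, -0.021]
wrist_force: [-0.1, 0.0, 1.9]
width: 13.5
```

```bash
python3 posts.py g1
```

```text
[628.6 143.  106.7] [-0.219 -3.105 -0.021] [ 0.12  0.63  1.38  0.02  1.16 -1.32]
psi 171.9347144958311 zaxis [-0.027  0.016 -1.   ]
scene 31 [547.8 251.6 145.9] mid [546.8 251.7 144.9] ang 80.6
scene 22 [437.9 169.9 145.9] mid [437.4 169.4 145.6] ang 171.0
cup 0.75 [485.6 210.8  30. ] 129.6
top 14 [515.3  57.1 145.8] mid [515.6  56.7 146.5] ang -99.6
cup 0.69 [728.6  -1.5  30. ] -38.5
wrist 511 [545.7 254.1 145. ] mid [545.4 255.5 143.9] ang 82.0
wrist 526 [517.1  64.  145.3] mid [516.7  63.1 144.6] ang -99.2
wrist 1009 [621.3 145.9 146.1] mid [623.4 146.3 146.5] ang -5.8
cup 0.74 [488.8 215.3  30. ] 125.5
```

View pics/wrist_g1.png

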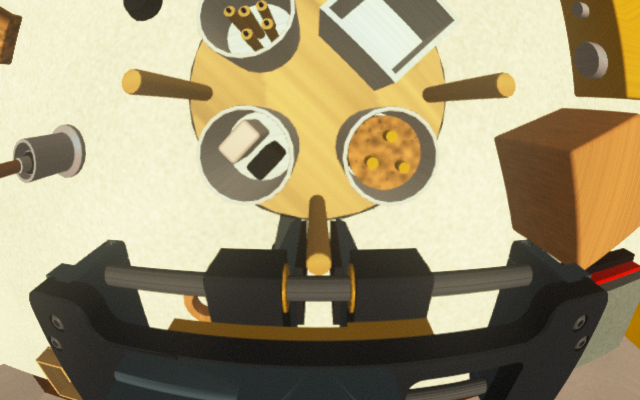

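The post is gripped (13.5 mm) between the pads. I'll work out the arc rows about the axis (532,155).

```bash
cat > arc.py <<'E'
import numpy as np,sys
from rig import telemetry
from scipy.spatial.transform import Rotation as R
# usage: end_theta(deg) nrows ; relative rows from measured pose
s=telemetry.observe();t=s["position"];Rm=R.from_rotvec(s["tcp_rot"]).as_matrix();psi=np.arctan2(Rm[1,0],Rm[0,0])
C=np.array([532,155]);d=t[:2]-C;th=np.arctan2(d[1],d[0]);print("theta",np.degrees(th),"r",np.hypot(*d),"psi",np.degrees(psi),"z",t[2],s["q"][5],s["wrist_force"].round(1))
E=np.radians(float(sys.argv[1]));N=int(sys.argv[2]);out=[]
if E>th: E-=2*np.pi
for k in range(1,N+1):
    a=th+(E-th)*k/N; p=C+97.5*np.array([np.cos(a),np.sin(a)])
    dy=(a+np.pi-psi+np.pi)%(2*np.pi)-np.pi
    out+= [round((p[0]-t[0])/1000,4),round((p[1]-t[1])/1000,4),round((106.5-t[2])/1000,4),round(dy,3)]
print(out)
E
python3 arc.py -38 5
```

```text
theta -7.051051219459597 r 97.40350142708877 psi 171.93525293323694 z 106.68767029344602 -1.317816006353444 [0.3 0.7 4. ]
[np.float64(-0.0018), np.float64(-0.0104), np.float64(-0.0002), np.float64(-0.09), np.float64(-0.0047), np.float64(-0.0205), np.float64(-0.0002), np.float64(-0.198), np.float64(-0.0088), np.float64(-0.0302), np.float64(-0.0002), np.float64(-0.306), np.float64(-0.0138), np.float64(-0.0394), np.float64(-0.0002), np.float64(-0.414), np.float64(-0.0198), np.float64(-0.0481), np.float64(-0.0002), np.float64(-0.522)]
```

Request:
move_arm --targets '[-0.0018,-0.0104,0,-0.09,-0.0047,-0.0205,0,-0.198,-0.0088,-0.0302,0,-0.306,-0.0138,-0.0394,0,-0.414,-0.0198,-0.0481,0,-0.522]'

```text
time: 24.8
position: [607.8, 95.1, 106.6]
tcp_rot: [-1.021, -2.944, -0.033]
wrist_force: [-6.6, 7.3, 7.4]
width: 13.8
```

```bash
sed -i 's/print(out)/print([float(x) for x in out])/' arc.py; python3 arc.py -68 5
```

```text
theta -38.2954664116005 r 96.59294984919477 psi 141.764886473306 z 106.62272955136304 -0.8769929782974651 [-6.6  7.3  7.4]
[-0.006, -0.0082, -0.0001, -0.105, -0.0134, -0.015, -0.0001, -0.208, -0.0215, -0.0211, -0.0001, -0.312, -0.0301, -0.0263, -0.0001, -0.416, -0.0393, -0.0305, -0.0001, -0.519]
```

Request:
move_arm --targets '[-0.0065,-0.008,0,-0.105,-0.014,-0.0145,0,-0.208,-0.0217,-0.0205,0,-0.312,-0.0303,-0.0255,0,-0.416,-0.0393,-0.0298,0,-0.519]'

```text
time: 25.3
position: [567.9, 65.5, 106.6]
tcp_rot: [-1.751, -2.584, -0.042]
wrist_force: [-2.3, 5.6, 5.2]
width: 13.2
```

```bash
python3 arc.py -98 5;python3 posts.py g2
```

```text
theta -68.16022107144933 r 96.39221081023615 psi 111.77935639822647 z 106.61953558549533 -0.411772615931343 [-2.3  5.6  5.2]
[-0.0092, -0.0043, -0.0001, -0.103, -0.0191, -0.0066, -0.0001, -0.207, -0.0292, -0.0078, -0.0001, -0.311, -0.0393, -0.008, -0.0001, -0.416, -0.0494, -0.0071, -0.0001, -0.52]
[567.9  65.5 106.6] [-1.751 -2.584 -0.042] [-0.01  0.53  1.59  0.04  1.02 -0.41]
psi 111.77935639822647 zaxis [-0.002  0.034 -0.999]
scene 27 [442.7 118.3 146.3] mid [441.9 118.  145.1] ang -157.6
scene 31 [496.3 245.8 145.9] mid [495.5 245.9 145.4] ang 111.3
scene 33 [623.9 191.9 146.3] mid [622.2 192.  145.2] ang 21.8
cup 0.9 [567.1 215.6  30. ] 59.8
top 16 [494.7 245.4 146.1] mid [494.6 245.2 147.2] ang 112.3
top 16 [621.4 190.6 145.1] mid [620.9 190.4 145.7] ang 21.6
cup 0.81 [544.8 222.6  30. ] 79.1
wrist 503 [620.3 194.7 145.1] mid [621.5 195.3 144. ] ang 24.2
wrist 519 [442.1 122.7 145.2] mid [440.9 122.3 144. ] ang -160.2
wrist 605 [567.   69.5 145.3] mid [566.9  70.1 146.5] ang -67.6
cup 0.9 [556.9 222.9  30. ] 69.7
```

It's turning with the tool, and the camera posts agree (the post is at −68°). Continuing.

Request:
move_arm --targets '[-0.0093,-0.0035,0,-0.103,-0.0191,-0.0058,0,-0.207,-0.0292,-0.007,0,-0.311,-0.0393,-0.0072,0,-0.416,-0.0494,-0.0063,0,-0.52]'

```text
time: 26.1
position: [519.1, 59.0, 106.7]
tcp_rot: [-2.359, -2.056, -0.048]
wrist_force: [-1.3, -2.4, 3.2]
width: 13.3
```

```bash
python3 arc.py -128 5
```

```text
theta -97.67322183559463 r 96.85846380462608 psi 82.15822438968537 z 106.65772822891432 0.0937981062400041 [-1.3 -2.4  3.2]
[-0.0102, 0.0013, -0.0002, -0.103, -0.0201, 0.0043, -0.0002, -0.209, -0.0296, 0.0083, -0.0002, -0.315, -0.0386, 0.0132, -0.0002, -0.42, -0.0471, 0.0192, -0.0002, -0.526]
```

Request:
move_arm --targets '[-0.0102,0.0013,0,-0.103,-0.0201,0.0043,0,-0.209,-0.0296,0.0083,0,-0.315,-0.0386,0.0132,0,-0.42,-0.0471,0.0192,0,-0.526]'

```text
time: 26.6
position: [471.4, 77.8, 106.6]
tcp_rot: [-2.823, -1.372, -0.05]
wrist_force: [-4.0, -5.7, 6.3]
width: 13.2
```

```bash
python3 arc.py -150 5;python3 posts.py g3
```

```text
theta -128.11302763629206 r 98.13463196009896 psi 51.861618802535176 z 106.63151677847962 0.6795862448247169 [-4.  -5.7  6.3]
[-0.0053, 0.0053, -0.0001, -0.076, -0.0106, 0.0106, -0.0001, -0.152, -0.0155, 0.0162, -0.0001, -0.229, -0.0199, 0.0222, -0.0001, -0.305, -0.0239, 0.0285, -0.0001, -0.382]
[471.4  77.8 106.6] [-2.823 -1.372 -0.05 ] [0.03 0.41 1.84 0.02 0.86 0.68]
psi 51.861618802535176 zaxis [ 0.028  0.016 -0.999]
scene 33 [591.8 233.7 146.1] mid [591.4 233.5 145.1] ang 52.7
scene 28 [454.9 214.1 145.8] mid [452.9 213.8 144.8] ang 142.4
scene 31 [611.7  96.5 146.3] mid [611.1  96.4 144.8] ang -36.2
scene 31 [472.2  87.8 146.1] mid [471.3  88.6 146.4] ang -131.6
scene 30 [488.8  71.8 146.4] mid [487.4  68.7 146.4] ang -117.3
cup 0.64 [602.5 160.8  30. ] 4.7
top 14 [607.3  95.4 146.9] mid [607.2  95.6 147.5] ang -38.3
top 16 [452.8 213.3 146.7] mid [452.8 213.3 146.8] ang 143.6
top 17 [589.9 233.  145.5] mid [589.4 232.4 146. ] ang 53.3
cup 0.85 [590.4 167.3  30. ] 11.9
wrist 518 [607.6 101.  145.1] mid [608.8 100.5 144.1] ang -35.5
wrist 527 [453.9 216.5 145.1] mid [453.2 217.6 143.9] ang 141.7
wrist 734 [473.3  84.4 145.9] mid [478.4  87.  146.5] ang -129.6
cup 0.6 [599.3 170.2  30. ] 12.7
```

The posts give the cup at about +8° and the pointer at −21.4°, so about 29° remains. I'll go most of the way, then measure finely.

Request:
move_arm --targets '[-0.005,0.0058,0,-0.076,-0.01,0.0113,0,-0.152,-0.015,0.0168,0,-0.229,-0.0195,0.0227,0,-0.305,-0.0236,0.0289,0,-0.382]'

```text
time: 27.4
position: [445.8, 106.0, 106.5]
tcp_rot: [3.029, 0.816, 0.043]
wrist_force: [-12.7, -8.2, 17.4]
width: 13.3
```

```bash
cat > fin.py <<'E'
from h import *
import sys
from scipy.cluster.hierarchy import fcluster,linkage
from scipy.optimize import least_squares
s=telemetry.observe();t=s["position"];print(t.round(1),s["wrist_force"].round(1),s["width"])
for n in ["scene","top","wrist"]:
    c=capture(n); P=cloud(c,n).reshape(-1,3); cv2.imwrite(f"pics/{n}_{sys.argv[1]}.png",c["img"]); I=c["img"].reshape(-1,3).astype(int)
    ok=(c["range_z"]>0).ravel()
    q=P[ok&(abs(np.hypot(P[:,0]-531.8,P[:,1]-155)-98)<16)&(P[:,2]>143)&(P[:,2]<150)&(I[:,2]-I[:,0]>25)]
    l=fcluster(linkage(q[:,:2],'single'),10,'distance')
    C=np.array([q[l==k][:,:2].mean(0) for k in set(l) if (l==k).sum()>5])
    C=C[np.hypot(*(C-t[:2]).T)>25]
    f=lambda x:(C-x[:2]-98*np.stack([np.cos(x[2]+np.round((np.arctan2(C[:,1]-x[1],C[:,0]-x[0])-x[2])/(np.pi/2))*np.pi/2),np.sin(x[2]+np.round((np.arctan2(C[:,1]-x[1],C[:,0]-x[0])-x[2])/(np.pi/2))*np.pi/2)],1)).ravel()
    r=least_squares(f,[531.8,155,np.arctan2(C[0,1]-155,C[0,0]-531.8)])
    a=np.degrees(r.x[2])-45; cup=(a+22+45)%90-45-22
    d=P[:,:2]-r.x[:2]; rr=np.hypot(*d.T); an=np.degrees(np.arctan2(d[:,1],d[:,0]))
    m=ok&(rr>130)&(rr<164)&(P[:,2]>14)&(P[:,2]<30)&(abs(an+21)<15)
    lo,hi=(an[m].min(),an[m].max()) if m.any() else (0,0)
    print(n,len(C),"axis",r.x[:2].round(1),"cup",cup.round(2),"ptr",m.sum(),np.median(an[m]).round(2),np.mean(an[m]).round(2),"rms",np.sqrt(np.mean(r.fun**2)).round(2))
E
python3 fin.py h1; python3 arc.py -157.5 5
```

```text
[445.8 106.  106.5] [-12.7  -8.2  17.4] 13.256648271980659
scene 3 axis [532.9 155.2] cup -13.88 ptr 98 -20.89 -21.08 rms 0.31
top 2 axis [530.4 154.4] cup -14.53 ptr 51 -21.23 -21.46 rms 0.72
wrist 2 axis [530.7 158.9] cup -14.33 ptr 72 -23.43 -23.42 rms 0.85
theta -150.60259651212894 r 99.11169883845312 psi 30.3213445661287 z 106.53404228141736 1.144014668916799 [-15.   -8.1  19.1]
[0.0003, 0.0028, -0.0, -0.04, -0.0008, 0.0049, -0.0, -0.064, -0.0018, 0.007, -0.0, -0.088, -0.0028, 0.0092, -0.0, -0.112, -0.0037, 0.0113, -0.0, -0.137]
```

View pics/wrist_h1.png

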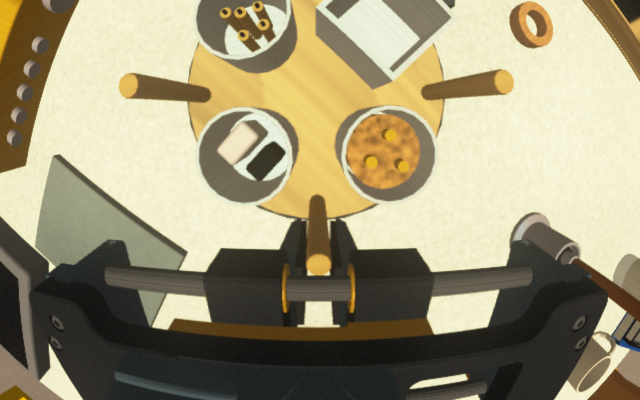

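The cup is at −14.2° and the pointer at −21.3° (scene and top agree; the wrist sees only part of the pointer). I'll move the last 7° and ease outward to relieve the 17 N radial push.

Request:
move_arm --targets '[-0.002,0.0023,0.0005,-0.025,-0.0033,0.0045,0.001,-0.05,-0.0045,0.0066,0.001,-0.075,-0.0056,0.0086,0.001,-0.1,-0.0067,0.0107,0.001,-0.123]'

```text
time: 28.05
position: [439.6, 117.3, 106.9]
tcp_rot: [3.072, 0.633, 0.043]
wrist_force: [7.2, 2.2, -21.8]
width: 13.2
```

Request:
move_arm --targets '[0,0,0,0,0,0,0,0]'

```text
time: 28.25
position: [439.7, 117.4, 106.7]
tcp_rot: [3.071, 0.635, 0.042]
wrist_force: [-1.1, -0.7, -3.6]
width: 13.4
```

```bash
python3 fin.py h2
python3 - <<'E'
import cv2
a=cv2.imread("pics/scene_h2.png")[170:330,300:460]
b=cv2.imread("pics/top_h2.png")[120:240,210:330]
cv2.imwrite("pics/hh2.png",cv2.hconcat([cv2.resize(a,(400,400),interpolation=2),cv2.resize(b,(400,400),interpolation=2)]))
E
```

```text
[439.7 117.4 106.7] [-1.1 -0.7 -3.6] 13.400430607793087
scene 3 axis [532.3 155.4] cup -21.29 ptr 98 -20.97 -21.11 rms 0.6
top 2 axis [530.3 155.2] cup -21.53 ptr 50 -21.53 -21.6 rms 0.41
wrist 2 axis [530.7 159. ] cup -21.35 ptr 0 nan nan rms 0.9
  return _methods._mean(a, axis=axis, dtype=dtype,
  ret = ret.dtype.type(ret / rcount)
```

View pics/hh2.png

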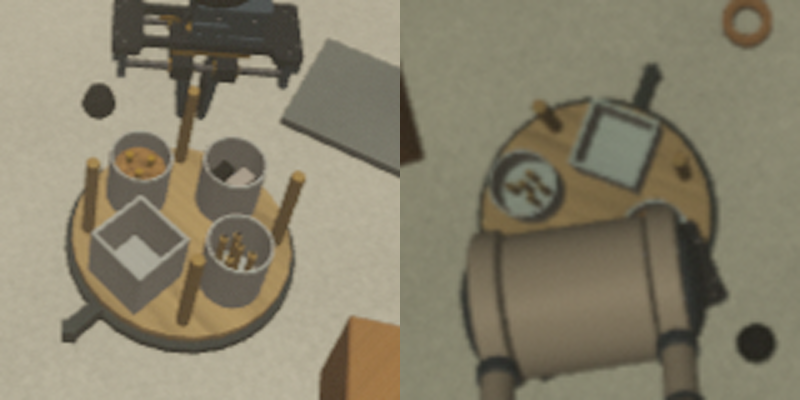

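The square cup faces the pointer in both views. The cup reads −21.3° and −21.5° against pointer readings of −21.1° and −21.6°. I'll let it settle, then do a last check of the whole scene.

Request:
move_arm --targets '[0,0,0,0,0,0,0,0,0,0,0,0,0,0,0,0,0,0,0,0]'

```text
time: 28.9
position: [439.7, 117.2, 106.7]
tcp_rot: [3.071, 0.634, 0.042]
wrist_force: [-1.1, -1.0, -3.3]
width: 13.1
```

```bash
python3 fin.py h3 2>/dev/null; python3 posts.py h4 | head -2; python3 st.py h5 | grep "scene \(70\|165\|180\)"
python3 - <<'E'
from h import *
c=capture("scene");P=cloud(c,"scene")
for l in "tape_roll loupe card_box water mug notebook sanding_block".split():
    for e in masks_of("scene",l)[:1]:
        p=P[e["pixels"]&(c["range_z"]>0)]; print(l,round(e["conf"],2),e["bbox"],np.median(p,0).round())
s=telemetry.observe();print(s["time"],s["qd"].round(3),s["wrist_force"],s["width"])
E
```

```text
[439.7 117.2 106.7] [-1.1 -1.  -3.3] 13.062526203686204
scene 3 axis [532.6 155.4] cup -21.35 ptr 96 -21.11 -21.23 rms 0.37
top 2 axis [530.3 154.7] cup -21.3 ptr 50 -21.57 -21.53 rms 0.26
wrist 2 axis [530.7 159. ] cup -21.35 ptr 0 nan nan rms 0.93
[439.7 117.3 106.7] [3.071 0.634 0.042] [ 0.13  0.39  1.89 -0.    0.84  1.3 ]
psi 23.330491181648156 zaxis [ 0.028  0.    -1.   ]
scene 70 84 [ 535.8 -143.    74.3] [ 510. -170.   70.] [ 555. -123.   78.]
scene 165 23 [ 538.5 -144.4  173.4] [ 532. -153.  166.] [ 542. -140.  180.]
scene 180 30 [ 538.4 -144.2  190.8] [ 531. -151.  180.] [ 542. -140.  199.]
tape_roll 0.59 [273.7, 292.9, 294.7, 315.6] [732.   4.  19.]
loupe 0.62 [331.4, 203.3, 348.2, 218.0] [412.  -1.  26.]
card_box 0.91 [424.8, 298.2, 495.8, 375.4] [657. 398. 119.]
water 0.65 [163.0, 152.7, 196.6, 215.3] [ 608. -401.  109.]
mug 0.92 [197.3, 142.8, 234.3, 180.4] [ 443. -403.   60.]
notebook 0.61 [410.1, 181.9, 495.5, 249.8] [263. 308.  14.]
sanding_block 0.86 [262.6, 161.3, 290.9, 180.3] [ 353. -247.   27.]
29.85 [-0.001  0.     0.002  0.001 -0.001  0.   ] [-0.70359862 -0.8490701  -4.91800431] 13.56697746595562
```

View pics/scene_h3.png

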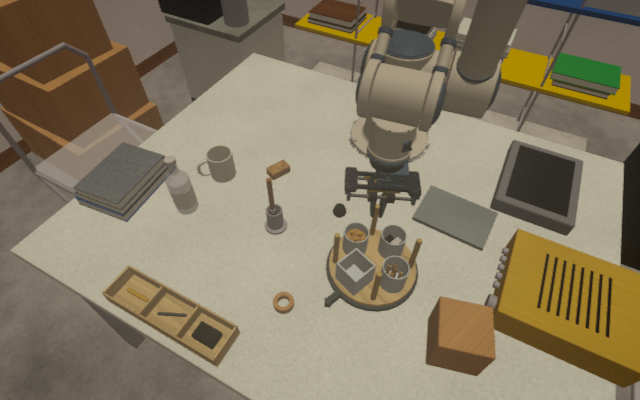

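The scene shows the brush upright in its stand at (274,205), every bystander in place, and the square cup (355,270) on the pointer's line (332,298). The post is still gripped. Handing in.

```bash
python3 -c "
from rig import order; print(order.finish_job())"
```

```text
the job is handed in; nothing more can be done
None
```

The job is done and handed in at about 30 s of the 66 s allowed.

**Brushing:** I took the brush from its stand and pushed it to the square cup's floor three times, feeling 9–22 N of floor contact each time. I pulled it up 55 mm after the first two pushes and clear out after the third. Then I stood it back in its well and let go.

**Turning:** I gripped a post and led the turntable about 148° clockwise. I finished with the post still gripped.

**Last checks:**
- **Alignment:** the cup reads −21.35° and −21.3° in the scene and top cameras, against pointer readings of about −21.2° and −21.5°, so it is within about 0.3°. The wrist camera also gave −21.35° for the cup but could not see the pointer.
- **Brush:** it is upright in its stand, at most a few millimetres from where it started in the well.
- **Everything else:** the bystanders are where they were, to within a few millimetres (the mug reads 7 mm off, seen through noisy depth).
- **Hold:** the arm is still, with under 6 N at the wrist and a jaw opening of about 13 mm on the post.

**What went wrong or disagreed:**
- **First post grip missed:** the fingers closed on top of the post and pressed it with up to 19 N. The depth images put the fingertips about 33 mm higher than the tool description says. I opened, went lower and gripped properly. The same offset means I held the brush nearer its top than I meant to.
- **Wrist camera offset:** it places the caddy's axis about 4 mm further in y than the other two cameras do. I relied on those two for the final alignment.

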